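# Ram the stuck gauge plug out of a bamboo flute

### The arm

A 7-joint arm with a two-finger parallel gripper is mounted at the origin on the work surface. World frame = base frame: x ahead of the robot, y to its left, z up, the work surface at z = 0. Lengths are in m, angles in rad, forces in N, time in s.
With the tool pointing down it reaches from about 0.425 to 1.025 m from the base axis. Payload 9.4 kg.
Tool frame: the origin (TCP) lies at the very end of the fingers, on their centre line; the grasp point (between the pads) lies 19 mm behind it (r.pinch_z is the distance from the TCP to the grasp point, in m); z points along the fingers, y is the direction in which the jaws open and shut (so a half turn about z gives the same grasp; the last joint's range is limited). The gripper opens to 85 mm and grips with 20 to 120 N. Pads are 22 mm wide; open, the fingers measure 114 mm over their backs; the gripper's body (76 mm by 85 mm) begins 54 mm behind the grasp point. The pads swing forward as they close: fully open they stand 13 mm farther back than shut.
Start: joints at [1.235, 0.599, -0.003, 1.599, 0.002, 0.943, -0.08], TCP at [0.186, -0.701, 0.231] pointing down, gripper open.
Joint ranges: [-2.57, 2.57], [-0.35, 1.97], [-1.29, 1.29], [0.11, 2.56], [-1.05, 4.19], [0.11, 1.86], [-2.63, 2.63]. Speed limits (rad/s): [2.22, 2.22, 3.01, 3.01, 3.14, 3.14, 3.14].

### API

Orientations are given as a 3x3 rotation matrix whose columns are the frame's x, y, z axes.
In Python, from workcell import r gives the robot as it stands. The module is installed in compiled form; this text tells all that it offers.
- The arm moves only by the tool arm_command, never from a script. Its argument "rows" is text: rows parted by semicolons, each of 7 numbers parted by spaces: the shift along the tool's x, y, z in m, then the turn, a rotation vector about the tool's x, y, z in degrees, then the closure in counts, from 0 (fully open) to 255 (shut). In form: tx ty tz rx ry rz fingers; .... A call has 1 to 8 rows; each row shifts and turns the pose as measured when the row begins, along the tool's axes as they then stand; what a row does not reach is not made up. A row lasts 1/12 s, in which the tool goes at most 41.7 mm and 7.16 degrees, less where a joint would pass 70% of its speed; a pose out of reach is approached as far as the arm can. A call with a gripper value outside its range is refused whole. The fingers move at their own pace and stop on an object; "squeeze" is the grip in N (left out, the last holds). Time passes only in rows, so rows that do not move let the fingers close. It gives the time, the measured TCP pose, the force and the opening at its end, in the units of the state.
- r.get_obs(): the state, without advancing time (a new reading comes with each control period).
- r.read_camera(name): name is "scene" or "top"; returns the picture (420x560x3 uint8, blue, green, red); there is no depth.
- r.camera_model(name): a dict with "intrinsics" (3x3 intrinsics, pixels), "k1" (the pictures are not rectified: a ray, as slopes to the right and down, at radius r is drawn at 1 + k1 r^2 times it, then the intrinsics apply), "pose" (4x4, takes a point from camera to world coordinates). Camera axes: x right, y down, z forward; pixel columns grow to the right and rows downward; lengths in m; the calibration is good to about 2 mm. A picture is of the moment at which its call begins. camera_model takes no time and is no camera call.
- r.close_job(): hands the job in, once; it reports no verdict.
The state is a dict: "time_s": time; "joints": joint angles; "dq": joint speeds; "effort": joint torques, N m; "eef_pos": TCP position; "ee_rot": TCP orientation; "force": force on the tool from outside, world axes, zero at the start; "wrist_torque": the same for the moment, N m; "grip_width": finger opening in m.
Only numpy, scipy, OpenCV 4.12 (cv2) and the standard library are available. Lean on these libraries where they do the work, as an engineer would, in place of code of your own. Each camera call takes 0.05 s, during which the arm holds its last target.

### The job

A brass gauge plug, put in from the lower end, is stuck inside the bamboo flute half clamped on the sloping stand. Take the wooden ramrod from the notched box, feel its brass tip gently down the bore from the upper mouth, past the half node wall still left inside, and press the plug out into the felt-lined tray with a steady push, never ramming the plug or the flute. Then draw the rod out, lay it back across the box in facing notches, and leave the jar, bamboo offcut and file where they are.

Things in the scene. Friction and masses are not known exactly. Their poses are not given: they have to be found in the camera images.
- flute: Half of a bamboo flute: straight pale tube 220 mm long, 38 mm outside, bore 24 mm, open at both ends, firmly clamped by two steel bands on a wooden stand screwed to the bench, sloping 30 degrees below level. Origin: centre of its upper mouth, 185 mm above the bench. +x runs down the bore, y is level, +z is its upper side; nothing stands more than 25 mm off the axis on that side.
- bore_mouth (a point): Centre of the flute's upper mouth, axes as the flute's. 37.5 to 42.5 mm down from it half of the node wall is still there: it fills one half of the bore up to a straight edge 0.5 mm from the axis - the upper half, either side half or obliquely below, never the lowest half; not measured. A rod on the axis catches on it; one kept about 6 mm off the axis, away from it, slides past.
- bore_exit (a point): centre of the flute's lower mouth, 220 mm down the bore, 75 mm above the bench, axes as the flute's
- plug: Brass gauge plug, 22 mm across, 30 mm long, 80 g, hidden in the bore and stuck: a steady push of about 9 to 17 N down the bore moves it, and the bore grips it until its rear is 20 mm from the lower end. Starts with its centre 75 to 105 mm down from the upper mouth. Origin at its centre, x along its axis.
- tray: Dark wooden catch tray with grey felt floor, fixed on the stand's base under the flute's lower end: 115 (x) by 100 (y) mm outside, walls 6 mm thick, 38 mm high, floor 6 mm. Origin: centre of its underside, 15 mm above the bench; x points away from the flute, z up.
- rod: Ramrod: round wooden rod 10 mm across with a flat brass tip (rim eased by 0.5 mm) at one end and a dark turned knob (22 mm across, 25 mm long) at the other; 325 mm long with the knob, 45 g, balances about 30 mm from the origin towards the knob. Bare shaft from 150 mm behind the origin to 150 mm ahead. Origin on the axis, 150 mm behind the tip; +x towards the tip.
- rod_tip (a point): the very end of the rod's brass tip, on the axis, 150 mm ahead of the rod's origin
- rack: Heavy fixed open wooden box, 162 (x) by 144 mm (y). End boards 12 mm thick, centred at x = -75 and +75 mm, are cut along the top into 90-degree V notches at y = -36, 0, +36 mm: valleys 50, crests 68 mm up. Side walls 44 mm high, floor 8 mm. The rod starts in the middle notches, origin over the box's middle, axis 57.1 mm up, tip to +x. Origin: centre of underside; z up.
- jar: bystander: amber glass jar with a dark lid, 60 mm across, 72 mm tall, origin at the centre of its underside
- offcut: bystander: bamboo offcut standing on end, 38 mm across, 95 mm tall, origin at the centre of its underside
- file: bystander: flat file with a wooden handle lying on the bench, 250 mm long, 22 mm high at the handle; origin on its underside where handle and blade meet, x towards the blade's end
Mind the look-alikes: they are no part of the job. Of the things that look like the rack, take the one that is farthest from the robot's base at the start.

How it is judged:
On the way, in this order (a step that is already met when the one before it is completed fails the run):
1. the rod's tip is inside the flute's bore, entered from the upper mouth, before the plug has moved (x of rod_tip in the frame of flute between 0.02 and 0.1 m and y of rod_tip in the frame of flute between -0.012 and 0.012 m and z of rod_tip in the frame of flute between -0.012 and 0.012 m and distance of plug from where it was at the start of the episode below 0.015 m), for 0.1 s.
2. the plug is pressed at least 30 mm down the bore with the rod behind it (distance of plug from where it was at the start of the episode above 0.03 m and distance between rod_tip and plug below 0.03 m and angle between the x axis of rod and the x axis of flute, either way round below 0.15 rad), for 0.1 s.
3. the plug has dropped out of the lower end into the tray (x of plug in the frame of tray between -0.055 and 0.055 m and y of plug in the frame of tray between -0.048 and 0.048 m and z of plug in the frame of tray below 0.032 m), for 0.1 s.
At the end, for the whole second after the job is handed in: The plug lies still on the tray's floor inside its walls; the rod lies still and released across the box in facing notches (within 3.5 degrees of the box's x, origin within 110 mm lengthwise and 42 mm sideways of the box's middle, axis within 5 mm of its seated 57.1 mm) (all of step 3 and linear speed of each of plug, rod below 0.02 m/s and z of rod in the frame of rack between 0.0521 and 0.0621 m and y of rod in the frame of rack between -0.042 and 0.042 m and x of rod in the frame of rack between -0.11 and 0.11 m and angle between the x axis of rod and the x axis of rack, either way round below 0.06 rad); the robot touches nothing.
It fails at once if the plug is struck or forced with more than 40 N (contact force between rod and plug above 40 N).
It fails at once if the rod is rammed against the flute with more than 40 N (contact force between rod and flute above 40 N).
It fails at once if the jar is disturbed (distance of jar from where it was at the start of the episode above 0.015 m or angle between jar's own z axis and vertical above 0.3 rad).
It fails at once if the offcut is disturbed (distance of offcut from where it was at the start of the episode above 0.015 m or angle between offcut's own z axis and vertical above 0.3 rad).
It fails at once if the file is disturbed (distance of file from where it was at the start of the episode above 0.015 m).
It also fails if it takes over 72 s, if anything falls off the work surface, if the arm or the gripper's body presses on something with over 40 N, if the wrist force passes 120 N, or if a joint passes its speed limit or range.

## Working session

There is one attempt and no reset: what is moved stays moved. The work goes in short steps, Python scripts to look and compute and a tool call to move; the robot and the scene stay as the last step left them, time stands still between calls to the robot, and variables do not carry over. Pictures are saved under pics/ and viewed, and the job is handed in when it is done.

Besides the shell and the picture viewer there is one more tool, called after "Emit:" by a JSON object that holds its "fn" and its "kwargs", one argument or row to a line. arm_command: Moves the arm, as the interface text tells. Its arguments: {"type":"object","properties":{"rows":{"type":"string"},"squeeze":{"type":"number"}},"required":["rows"]}

```bash
mkdir -p pics; python3 - <<'E'
from workcell import r
import cv2
print(r.get_obs(), r.pinch_z)
for n in ("scene","top"):
    m=r.camera_model(n); print(n,m)
    cv2.imwrite(f"pics/{n}0.png",r.read_camera(n))
E
```

```text
{'time_s': 0.0, 'joints': array([ 1.23526593,  0.60014615, -0.0025436 ,  1.60009902,  0.00175726,
        0.94289007, -0.07982295]), 'dq': array([-0.0021689 , -0.00139522, -0.00096631, -0.00026041, -0.00022551,
       -0.00045223,  0.00032447]), 'effort': array([-2.12583059e-04, -7.76436996e+01,  1.56490736e+00, -2.57999575e+01,
        1.23495748e-02,  9.13548953e-03, -1.05295859e-05]), 'eef_pos': array([ 0.18544438, -0.70041341,  0.23041276]), 'ee_rot': array([[ 9.66687238e-01,  2.55960029e-01, -4.96609407e-04],
       [ 2.55960488e-01, -9.66686145e-01,  1.45816294e-03],
       [-1.06834005e-04, -1.53669989e-03, -9.99998814e-01]]), 'force': array([-0.6981815 ,  0.99023347, -0.84187508]), 'wrist_torque': array([0.01116985, 0.0249925 , 0.00660025]), 'grip_width': 0.08513281659434836} 0.0187
scene {'intrinsics': array([[415.35736483,   0.        , 285.50086953],
       [  0.        , 415.35736483, 210.59244943],
       [  0.        ,   0.        ,   1.        ]]), 'k1': -0.067989645371698, 'pose': array([[ 0.09947077,  0.54834238, -0.83031693,  1.33292767],
       [ 0.99476165, -0.07455403,  0.06993543, -0.17948418],
       [-0.02355491, -0.83292396, -0.55288592,  0.68117703],
       [ 0.        ,  0.        ,  0.        ,  1.        ]])}
top {'intrinsics': array([[446.61647343,   0.        , 285.50417359],
       [  0.        , 446.61647343, 210.17012826],
       [  0.        ,   0.        ,   1.        ]]), 'k1': -0.03317200539104207, 'pose': array([[-0.01965973, -0.98676527,  0.16095897,  0.32259678],
       [-0.99955417,  0.02301671,  0.0190181 , -0.10741081],
       [-0.02247115, -0.16051332, -0.98677785,  1.30062281],
       [ 0.        ,  0.        ,  0.        ,  1.        ]])}
```

View pics/scene0.png

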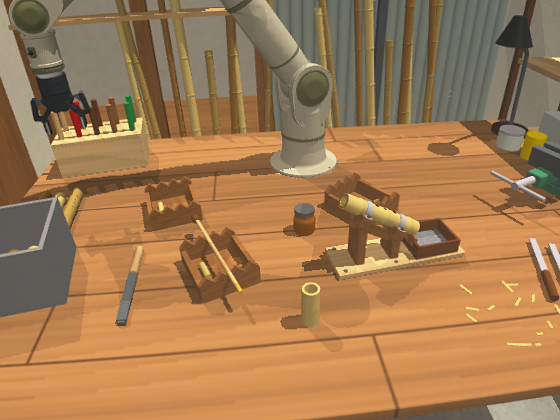

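View pics/top0.png

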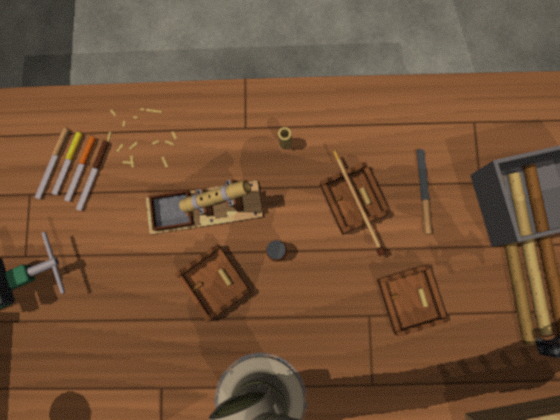

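```bash
python3 - <<'E'
import cv2
a=cv2.imread("pics/top0.png");s=cv2.imread("pics/scene0.png")
def z(im,x0,y0,x1,y1,n,k):
    cv2.imwrite(n,cv2.resize(im[y0:y1,x0:x1],None,fx=k,fy=k,interpolation=cv2.INTER_CUBIC))
z(a,140,170,270,240,"pics/t_fl.png",6)
z(a,315,140,395,260,"pics/t_rk.png",5)
z(s,320,170,470,280,"pics/s_fl.png",5)
z(s,170,205,270,305,"pics/s_rk.png",6)
E
```

```text
(no output)
```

View pics/t_fl.png

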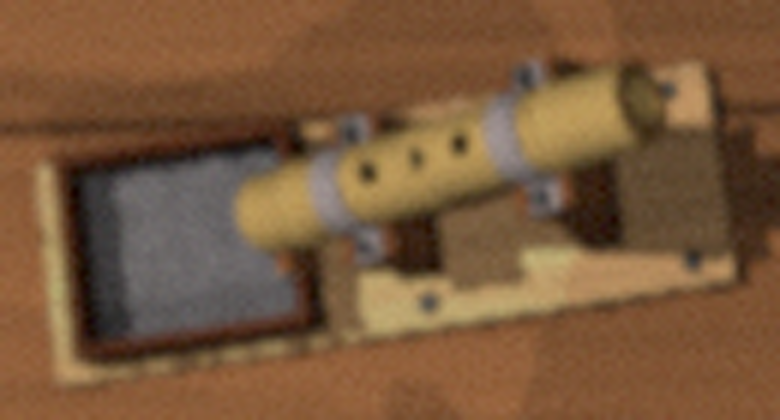

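View pics/t_rk.png

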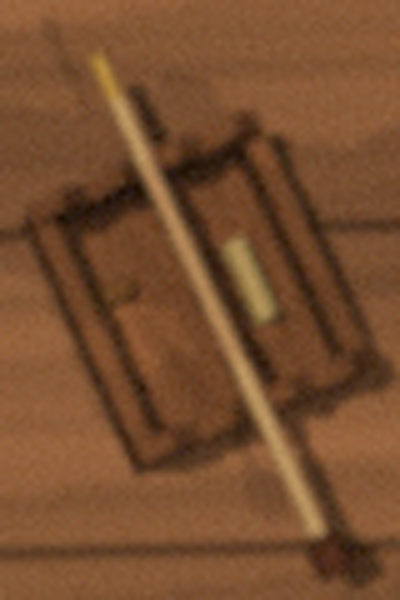

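View pics/s_fl.png

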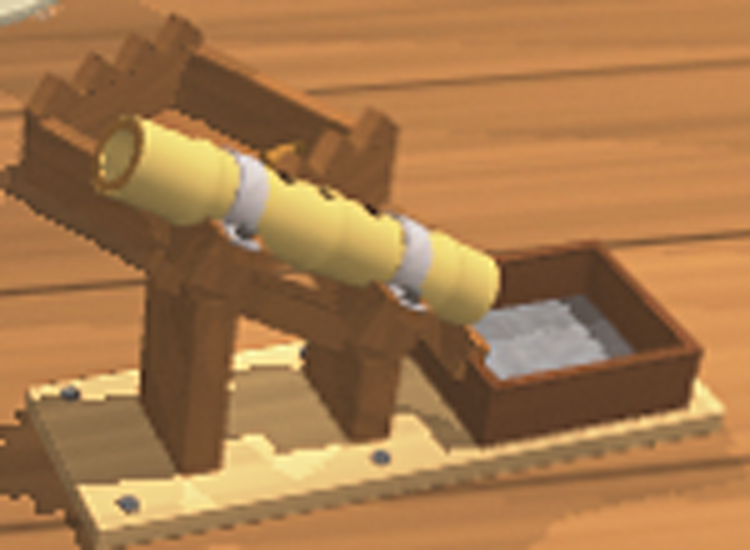

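View pics/s_rk.png

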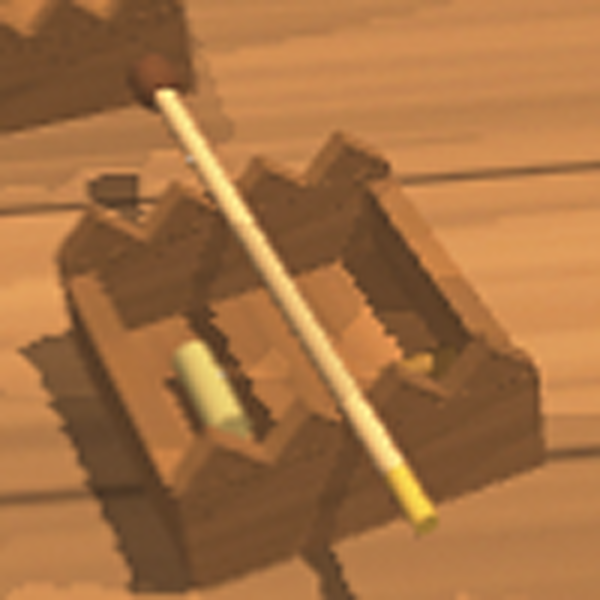

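```bash
cat > h.py <<'E'
import numpy as np, cv2
from scipy.optimize import least_squares
from workcell import r
CM={n:r.camera_model(n) for n in("scene","top")}
def proj(n,P):
    m=CM[n];P=np.atleast_2d(P);T=np.linalg.inv(m["pose"])
    c=P@T[:3,:3].T+T[:3,3];s=c[:,:2]/c[:,2:];s=s*(1+m["k1"]*(s**2).sum(1,keepdims=True))
    K=m["intrinsics"];return s@K[:2,:2].T+K[:2,2]
def ray(n,uv):
    m=CM[n];K=m["intrinsics"]
    p=cv2.undistortPoints(np.array([[uv]],float),K,np.array([m["k1"],0,0,0.]))[0,0]
    d=m["pose"][:3,:3]@np.array([p[0],p[1],1]);return m["pose"][:3,3],d
def atz(n,uv,z):
    o,d=ray(n,uv);return o+d*(z-o[2])/d[2]
def fl(x,y,yaw):
    c,s=np.cos(yaw),np.sin(yaw);C,S=np.cos(np.pi/6),.5
    X=np.array([c*C,s*C,-S]);Y=np.array([-s,c,0]);Z=np.cross(X,Y)
    return np.array([x,y,.185]),np.column_stack([X,Y,Z])
E
cat > m1.py <<'E'
from h import *
c=lambda U,V,k,x,y:((U+.5)/k-.5+x,(V+.5)/k-.5+y)
rt=c(98,54,5,315,140),c(318,533,5,315,140)
rs=c(428,522,6,170,205),c(165,97,6,170,205)
for n,p in(("top",rt),("scene",rs)):
    a,b=[atz(n,q,.0571) for q in p]
    d=a-b;print(n,"tip",a,"kj",b,"len",np.linalg.norm(d),"yaw",np.degrees(np.arctan2(d[1],d[0])),"mid",(a+b)/2)
mt=c(640,102,6,140,170);ms=c(122,158,5,320,170)
et=c(245,215,6,140,170);es=c(482,292,5,320,170)
for n,p,q in(("top",mt,et),("scene",ms,es)):
    a=atz(n,p,.185);b=atz(n,q,.075)
    d=b-a;print(n,"mouth",a,"exit",b,"horiz",np.hypot(*d[:2]),"yaw",np.degrees(np.arctan2(d[1],d[0])))
E
python3 m1.py
```

```text
top tip [ 0.69653186 -0.22711742  0.0571    ] kj [ 0.41809377 -0.33883182  0.0571    ] len 0.3000131252244934 yaw 21.861549642482576 mid [ 0.55731282 -0.28297462  0.0571    ]
scene tip [ 0.69097593 -0.22479675  0.0571    ] kj [ 0.41254642 -0.33796815  0.0571    ] len 0.30055075273052345 yaw 22.119941610835614 mid [ 0.55176117 -0.28138245  0.0571    ]
top mouth [0.56806589 0.01335432 0.185     ] exit [0.54290468 0.21082583 0.075     ] horiz 0.19906803242099008 yaw 97.26132570263889
scene mouth [0.56771581 0.01620005 0.185     ] exit [0.54329996 0.20887141 0.075     ] horiz 0.1942122264393532 yaw 97.22218312615055
```

```bash
cat > ov.py <<'E'
from h import *
import sys
x,y,yaw=map(float,sys.argv[1:4]);o,R=fl(x,y,np.radians(yaw))
t=np.linspace(0,2*np.pi,60)
circ=lambda s,ra:o+R[:,0]*s+ra*(np.outer(np.cos(t),R[:,1])+np.outer(np.sin(t),R[:,2]))
out=[]
for n,(x0,y0,x1,y1) in(("top",(170,165,270,225)),("scene",(325,180,425,240))):
    im=cv2.imread(f"pics/{n}0.png");k=8
    z=cv2.resize(im[y0:y1,x0:x1],None,fx=k,fy=k,interpolation=cv2.INTER_CUBIC)
    f=lambda P:np.round(((proj(n,P)-[x0,y0]+.5)*k-.5)).astype(int)
    for s,ra,c in((0,.019,(0,0,255)),(0,.012,(255,0,0)),(.22,.019,(0,0,255))):
        cv2.polylines(z,[f(circ(s,ra))],True,c,1)
    # silhouettes
    for a in np.arange(0,360,15):
        pass
    P=f(circ(0,.019));Q=f(circ(.22,.019))
    h=cv2.convexHull(np.vstack([P,Q]));cv2.polylines(z,[h],True,(0,255,0),1)
    out.append(z)
cv2.imwrite(sys.argv[4],cv2.resize(np.vstack(out),None,fx=.62,fy=.62,interpolation=cv2.INTER_AREA))
E
python3 ov.py .568 .0148 97.2 pics/ov1.png
```

```text
(no output)
```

View pics/ov1.png

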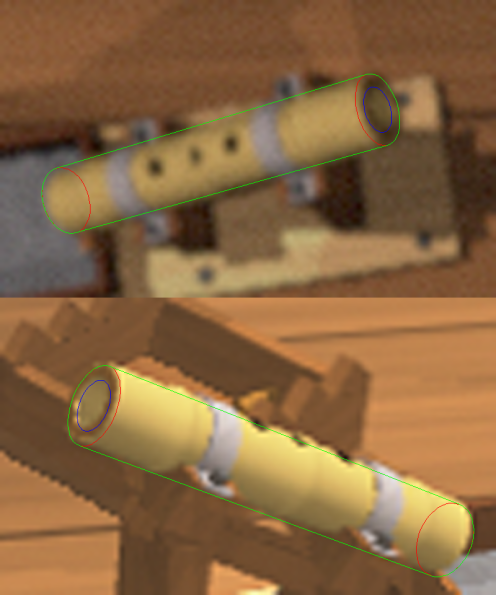

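```bash
cat >> h.py <<'E'
from scipy.spatial.transform import Rotation as Ro
def Rt(x,z):  # tool rot from x axis and approx z
    x=np.array(x,float);x/=np.linalg.norm(x);z=np.array(z,float);z-=x*(x@z);z/=np.linalg.norm(z)
    return np.column_stack([x,np.cross(z,x),z])
def plan(p1,R1,g,n=None,vmax=.036,wmax=6.5,p0=None,R0=None):
    o=r.get_obs()
    p0=o["eef_pos"] if p0 is None else p0; R0=o["ee_rot"] if R0 is None else R0
    p1=np.array(p1,float)
    rv=Ro.from_matrix(R0.T@R1).as_rotvec();d=p1-p0
    k=int(np.ceil(max(np.linalg.norm(d)/vmax,np.degrees(np.linalg.norm(rv))/wmax,1)))
    n=n or k
    rows=[]
    dr=np.degrees(rv)/n
    for i in range(n):
        Ri=R0@Ro.from_rotvec(rv*i/n).as_matrix()
        t=Ri.T@d/n
        rows.append(" ".join(f"{v:.4f}" for v in t)+" "+" ".join(f"{v:.2f}" for v in dr)+f" {g}")
    print("n",n,"dist",round(np.linalg.norm(d),4),"ang",round(np.degrees(np.linalg.norm(rv)),2))
    for i in range(0,n,8):print("; ".join(rows[i:i+8]))
def show():
    o=r.get_obs();print("t",round(o["time_s"],2),"p",o["eef_pos"].round(4),"yawx",np.degrees(np.arctan2(o["ee_rot"][1,0],o["ee_rot"][0,0])).round(2),"z",o["ee_rot"][:,2].round(3),"F",o["force"].round(2),"w",round(o["grip_width"],4),"q",o["joints"].round(2))
E
python3 - <<'E'
from h import *
for q in((430,266),(387,275),(378,297),(445,318)):print(atz("top",q,.05)[:2])
y=np.radians(22);p=np.array([.5545,-.282])-.1*np.array([np.cos(y),np.sin(y)])
print(p)
plan([p[0],p[1],.15],Rt([np.cos(y),np.sin(y),0],[0,0,-1]),120)
E
```

```text
[ 0.36048028 -0.48077567]
[ 0.33848204 -0.3603534 ]
[ 0.27920457 -0.33248919]
[ 0.218753   -0.51215969]
[ 0.46178161 -0.31946066]
n 14 dist 0.4775 ang 7.17
0.0260 -0.0212 0.0058 -0.01 0.00 -0.51 120; 0.0262 -0.0210 0.0058 -0.01 0.00 -0.51 120; 0.0264 -0.0208 0.0058 -0.01 0.00 -0.51 120; 0.0266 -0.0205 0.0058 -0.01 0.00 -0.51 120; 0.0268 -0.0203 0.0058 -0.01 0.00 -0.51 120; 0.0270 -0.0201 0.0058 -0.01 0.00 -0.51 120; 0.0272 -0.0198 0.0058 -0.01 0.00 -0.51 120; 0.0273 -0.0196 0.0058 -0.01 0.00 -0.51 120
0.0275 -0.0193 0.0058 -0.01 0.00 -0.51 120; 0.0277 -0.0191 0.0058 -0.01 0.00 -0.51 120; 0.0278 -0.0188 0.0058 -0.01 0.00 -0.51 120; 0.0280 -0.0186 0.0058 -0.01 0.00 -0.51 120; 0.0282 -0.0183 0.0058 -0.01 0.00 -0.51 120; 0.0283 -0.0181 0.0058 -0.01 0.00 -0.51 120
```

Emit:
{"fn": "arm_command", "kwargs": {
  "rows": "0.026 -0.021 0.005 0 0 -0.5 120; 0.026 -0.021 0.005 0 0 -0.5 120; 0.026 -0.021 0.006 0 0 -0.5 120; 0.0266 -0.0205 0.006 0 0 -0.5 120; 0.027 -0.02 0.006 0 0 -0.5 120; 0.027 -0.02 0.006 0 0 -0.5 120; 0.027 -0.02 0.006 0 0 -0.5 120; 0.027 -0.0195 0.006 0 0 -0.5 120",
  "squeeze": 60
}}

```text
time_s: 0.77
eef_pos: [0.3398, -0.4819, 0.1797]
ee_rot: [[0.95, 0.311, -0.006], [0.311, -0.95, -0.001], [-0.006, -0.001, -1.0]]
force: [0.8, 0.1, -0.2]
grip_width: 0.0451
```

```bash
python3 - <<'E'
from h import *
show()
y=np.radians(22);p=np.array([.5545,-.282])-.1*np.array([np.cos(y),np.sin(y)])
plan([p[0],p[1],.12],Rt([np.cos(y),np.sin(y),0],[0,0,-1]),120)
E
```

```text
t 0.77 p [ 0.3398 -0.4819  0.1797] yawx 18.14 z [-0.006 -0.001 -1.   ] F [ 0.82  0.11 -0.24] w 0.0451 q [ 0.87  0.5  -0.02  1.96  0.02  0.68 -0.42]
n 6 dist 0.2117 ang 3.88
0.0278 -0.0194 0.0098 -0.01 0.05 -0.64 120; 0.0280 -0.0191 0.0098 -0.01 0.05 -0.64 120; 0.0282 -0.0188 0.0098 -0.01 0.05 -0.64 120; 0.0284 -0.0185 0.0099 -0.01 0.05 -0.64 120; 0.0286 -0.0181 0.0099 -0.01 0.05 -0.64 120; 0.0288 -0.0178 0.0099 -0.01 0.05 -0.64 120
```

Emit:
{"fn": "arm_command", "kwargs": {
  "rows": "0.028 -0.0194 0.005 0 0 -0.6 120; 0.028 -0.019 0.005 0 0 -0.6 120; 0.028 -0.0188 0.008 0 0 -0.6 120; 0.0284 -0.0185 0.01 0 0 -0.6 120; 0.0286 -0.018 0.012 0 0 -0.6 120; 0.0288 -0.018 0.01 0 0 -0.6 120; 0 0 0 0 0 0 120"
}}

```text
time_s: 1.35
eef_pos: [0.4699, -0.3039, 0.125]
ee_rot: [[0.925, 0.38, -0.005], [0.38, -0.925, 0.003], [-0.003, -0.005, -1.0]]
force: [0.1, -0.1, -0.3]
grip_width: 0.0455
```

```bash
python3 - <<'E'
from h import *
show()
y=np.radians(22);p=np.array([.5545,-.282])-.1*np.array([np.cos(y),np.sin(y)])
plan([p[0],p[1],.075],Rt([np.cos(y),np.sin(y),0],[0,0,-1]),120)
cv2.imwrite("pics/t1.png",cv2.resize(r.read_camera("top")[130:270,300:420],None,fx=4,fy=4))
cv2.imwrite("pics/s1.png",cv2.resize(r.read_camera("scene")[150:310,120:280],None,fx=4,fy=4))
E
```

```text
t 1.35 p [ 0.4699 -0.3039  0.125 ] yawx 22.36 z [-0.005  0.003 -1.   ] F [ 0.12 -0.07 -0.32] w 0.0455 q [ 0.49  0.55 -0.03  2.07  0.03  0.53 -0.74]
n 2 dist 0.053 ang 0.5
-0.0066 0.0058 0.0250 -0.14 0.10 0.18 120; -0.0067 0.0057 0.0250 -0.14 0.10 0.18 120
```

View pics/s1.png

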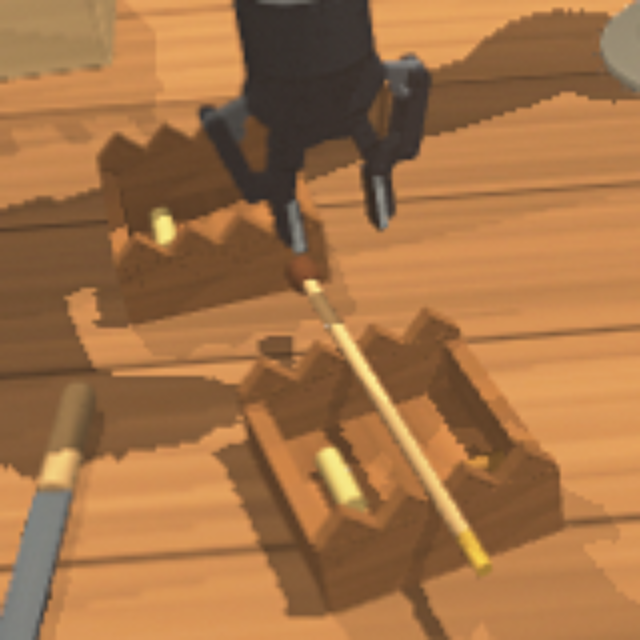

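View pics/t1.png

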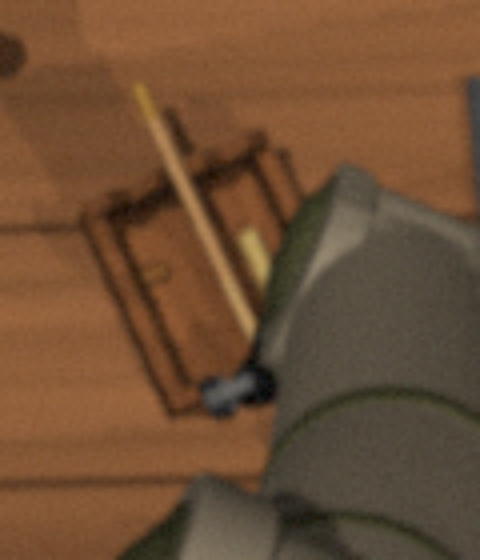

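Emit:
{"fn": "arm_command", "kwargs": {
  "rows": "-0.0066 0.0058 0.02 -0.1 0.1 0 120; -0.0066 0.0058 0.02 -0.1 0.1 0.2 120; 0 0 0.015 0 0 0 120; 0 0 0.01 0 0 0 120; 0 0 0 0 0 0 120"
}}

```text
time_s: 1.87
eef_pos: [0.4559, -0.3316, 0.0608]
ee_rot: [[0.931, 0.366, 0.0], [0.366, -0.931, -0.007], [-0.002, 0.006, -1.0]]
force: [0.5, 0.3, -0.6]
grip_width: 0.0454
```

```bash
python3 - <<'E'
from h import *
show()
y=np.radians(22);p=np.array([.5545,-.282])-.1*np.array([np.cos(y),np.sin(y)])
plan([p[0],p[1],.0385],Rt([np.cos(y),np.sin(y),0],[0,0,-1]),120)
E
```

```text
t 1.87 p [ 0.4559 -0.3316  0.0608] yawx 21.47 z [ 0.    -0.007 -1.   ] F [ 0.47  0.25 -0.63] w 0.0454 q [ 0.54  0.65 -0.02  2.1   0.04  0.38 -0.71]
n 1 dist 0.026 ang 0.65
0.0100 -0.0092 0.0222 0.35 0.14 -0.53 120
```

Emit:
{"fn": "arm_command", "kwargs": {
  "rows": "0.005 -0.0045 0 0.2 0.1 -0.2 120; 0.003 -0.003 0 0 0 -0.2 120; 0 0 0.01 0 0 0 120; 0 0 0.005 0 0 0 120; 0 0 0 0 0 0 120; 0 0 0 0 0 0 120"
}}

```text
time_s: 2.37
eef_pos: [0.4613, -0.3226, 0.047]
ee_rot: [[0.929, 0.371, 0.003], [0.371, -0.929, -0.004], [0.001, 0.005, -1.0]]
force: [-0.4, -0.0, -0.1]
grip_width: 0.0453
```

```bash
python3 - <<'E'
from h import *
show()
y=np.radians(22);p=np.array([.5545,-.282])-.1*np.array([np.cos(y),np.sin(y)])
plan([p[0],p[1],.0385],Rt([np.cos(y),np.sin(y),0],[0,0,-1]),120)
E
```

```text
t 2.37 p [ 0.4613 -0.3226  0.047 ] yawx 21.78 z [ 0.003 -0.004 -1.   ] F [-0.41 -0.04 -0.06] w 0.0453 q [ 0.52  0.68 -0.02  2.11  0.04  0.35 -0.72]
n 1 dist 0.009 ang 0.37
0.0016 -0.0028 0.0085 0.28 -0.06 -0.22 120
```

Emit:
{"fn": "arm_command", "kwargs": {
  "rows": "0.0016 -0.0028 0.005 0.2 -0.1 -0.1 120; 0 0 0.0035 0 0 -0.1 120; 0 0 0 0 0 0 120; 0 0 0 0 0 0 120"
}}

```text
time_s: 2.7
eef_pos: [0.4622, -0.3189, 0.038]
ee_rot: [[0.927, 0.375, 0.0], [0.375, -0.927, -0.002], [-0.0, 0.002, -1.0]]
force: [-0.1, -0.1, -0.8]
grip_width: 0.045
```

```bash
python3 - <<'E'
from h import *
show()
im=r.read_camera("scene")
cv2.imwrite("pics/s2.png",cv2.resize(im[180:310,150:280],None,fx=5,fy=5,interpolation=2))
E
```

```text
t 2.7 p [ 0.4622 -0.3189  0.038 ] yawx 22.04 z [ 0.    -0.002 -1.   ] F [-0.12 -0.09 -0.83] w 0.045 q [ 0.52  0.69 -0.02  2.11  0.04  0.34 -0.73]
```

View pics/s2.png

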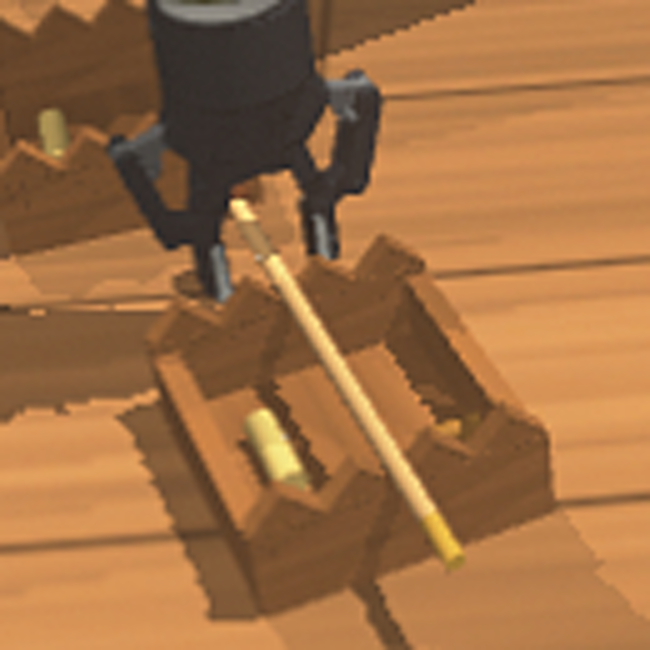

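Emit:
{"fn": "arm_command", "kwargs": {
  "rows": "0 0 0 0 0 0 255; 0 0 0 0 0 0 255; 0 0 0 0 0 0 255; 0 0 0 0 0 0 255; 0 0 0 0 0 0 255; 0 0 0 0 0 0 255",
  "squeeze": 80
}}

```text
time_s: 3.25
eef_pos: [0.4622, -0.3193, 0.0384]
ee_rot: [[0.927, 0.375, 0.001], [0.375, -0.927, -0.002], [-0.0, 0.002, -1.0]]
force: [-0.7, 0.2, -0.5]
grip_width: 0.0073
```

```bash
python3 - <<'E'
from h import *
show()
E
```

```text
t 3.25 p [ 0.4622 -0.3193  0.0384] yawx 22.01 z [ 0.001 -0.002 -1.   ] F [-0.7   0.22 -0.5 ] w 0.0073 q [ 0.52  0.69 -0.02  2.11  0.04  0.34 -0.73]
```

Emit:
{"fn": "arm_command", "kwargs": {
  "rows": "0 0 -0.01 0 0 0 255; 0 0 -0.02 0 0 0 255; 0 0 -0.03 0 0 0 255; 0 0 -0.035 0 0 0 255; 0 0 -0.036 0 0 0 255; 0 0 -0.036 0 0 0 255; 0 0 -0.03 0 0 0 255; 0 0 -0.02 0 0 0 255",
  "squeeze": 100
}}

```text
time_s: 3.92
eef_pos: [0.4586, -0.3169, 0.2643]
ee_rot: [[0.927, 0.375, -0.009], [0.375, -0.927, 0.004], [-0.007, -0.007, -1.0]]
force: [0.7, -1.2, -0.6]
grip_width: 0.007
```

```bash
cat >> h.py <<'E'
FX,FY,FYAW=.568,.0148,97.2
TX,TZ=.2496,-.0187
def toolpose(s,dy=0,dz=0,yaw=0,pit=0,roll=0):
    """tip at depth s, offset dy,dz in flute frame; yaw/pitch deg of rod about flute Z/Y"""
    o,R=fl(FX,FY,np.radians(FYAW))
    Q=R@Ro.from_euler("zy",[yaw,pit],degrees=True).as_matrix()
    T=np.column_stack([Q[:,0],-Q[:,1],-Q[:,2]])
    tip=o+R@np.array([s,dy,dz])
    return tip-T@np.array([TX,0,TZ]),T
def tipf():
    o=r.get_obs();p,R=fl(FX,FY,np.radians(FYAW))
    tip=o["eef_pos"]+o["ee_rot"]@np.array([TX,0,TZ])
    x=R.T@o["ee_rot"][:,0]
    F=R.T@o["force"]
    print("t",round(o["time_s"],2),"tip(fl,mm)",(1e3*(R.T@(tip-p))).round(1),"yaw",np.degrees(x[1]).round(2),"pit",np.degrees(-x[2]).round(2),"F(fl)",F.round(1),"w",round(o["grip_width"],4))
E
python3 - <<'E'
from h import *
show()
p,T=toolpose(-.05);print(p,T)
plan(p,T,255)
for n in("top","scene"):cv2.imwrite(f"pics/{n}3.png",r.read_camera(n))
E
```

```text
t 3.92 p [ 0.4586 -0.3169  0.2643] yawx 22.02 z [-0.009  0.004 -1.   ] F [ 0.69 -1.24 -0.61] w 0.007 q [ 0.52  0.36 -0.03  1.94  0.02  0.84 -0.7 ]
[ 0.60169098 -0.25189155  0.31860532] [[-0.10854176  0.9921147   0.06266662]
 [ 0.85919653  0.12533323 -0.49605735]
 [-0.5        -0.         -0.8660254 ]]
n 13 dist 0.1663 ang 80.09
0.0120 -0.0005 -0.0043 -1.56 -1.96 -5.63 255; 0.0119 0.0008 -0.0047 -1.56 -1.96 -5.63 255; 0.0116 0.0020 -0.0050 -1.56 -1.96 -5.63 255; 0.0111 0.0033 -0.0053 -1.56 -1.96 -5.63 255; 0.0106 0.0045 -0.0056 -1.56 -1.96 -5.63 255; 0.0099 0.0057 -0.0058 -1.56 -1.96 -5.63 255; 0.0091 0.0068 -0.0060 -1.56 -1.96 -5.63 255; 0.0081 0.0078 -0.0061 -1.56 -1.96 -5.63 255
0.0071 0.0087 -0.0061 -1.56 -1.96 -5.63 255; 0.0060 0.0095 -0.0061 -1.56 -1.96 -5.63 255; 0.0048 0.0102 -0.0060 -1.56 -1.96 -5.63 255; 0.0036 0.0108 -0.0059 -1.56 -1.96 -5.63 255; 0.0023 0.0112 -0.0057 -1.56 -1.96 -5.63 255
```

View pics/scene3.png

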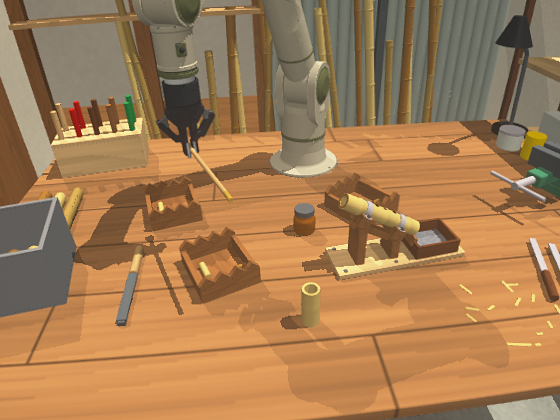

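Emit:
{"fn": "arm_command", "kwargs": {
  "rows": "0.012 -0.0005 -0.01 -1.5 -1.9 -5.5 255; 0.012 0.0008 -0.01 -1.5 -1.9 -5.5 255; 0.0115 0.002 -0.008 -1.5 -1.9 -5.5 255; 0.011 0.003 -0.006 -1.5 -1.9 -5.5 255; 0.0105 0.0045 -0.006 -1.5 -1.9 -5.5 255; 0.01 0.0055 -0.006 -1.5 -1.9 -5.5 255; 0.009 0.007 -0.006 -1.5 -1.9 -5.5 255; 0.008 0.008 -0.005 -1.5 -1.9 -5.5 255"
}}

```text
time_s: 4.68
eef_pos: [0.5443, -0.2796, 0.3158]
ee_rot: [[0.37, 0.928, -0.051], [0.869, -0.365, -0.334], [-0.328, 0.079, -0.941]]
force: [-0.6, -0.4, -0.1]
grip_width: 0.0068
```

```bash
python3 - <<'E'
from h import *
show();tipf()
p,T=toolpose(-.05)
plan(p,T,255)
E
```

```text
t 4.68 p [ 0.5443 -0.2796  0.3158] yawx 66.93 z [-0.051 -0.334 -0.941] F [-0.58 -0.42 -0.1 ] w 0.0068 q [ 0.27  0.37 -0.1   1.85  0.47  0.98 -0.48]
t 4.68 tip(fl,mm) [-102.   -60.2   17.9] yaw -27.28 pit -7.08 F(fl) [-0.2  0.6 -0.3] w 0.0068
n 5 dist 0.0638 ang 30.54
0.0089 0.0087 -0.0030 -1.58 -1.88 -5.59 255; 0.0079 0.0096 -0.0030 -1.58 -1.88 -5.59 255; 0.0068 0.0104 -0.0030 -1.58 -1.88 -5.59 255; 0.0057 0.0111 -0.0029 -1.58 -1.88 -5.59 255; 0.0045 0.0116 -0.0027 -1.58 -1.88 -5.59 255
```

Emit:
{"fn": "arm_command", "kwargs": {
  "rows": "0.009 0.0085 -0.003 -1.5 -1.8 -5.5 255; 0.008 0.0095 -0.003 -1.5 -1.8 -5.5 255; 0.0065 0.0104 -0.003 -1.5 -1.8 -5.5 255; 0.005 0.01 -0.003 -1.5 -1.8 -5 255; 0.003 0.008 -0.002 -1.2 -1.5 -4 255; 0 0 0 0 0 0 255; 0 0 0 0 0 0 255"
}}

```text
time_s: 5.27
eef_pos: [0.5987, -0.2472, 0.316]
ee_rot: [[-0.102, 0.993, 0.055], [0.864, 0.116, -0.49], [-0.493, -0.002, -0.87]]
force: [0.3, -0.5, -1.3]
grip_width: 0.0067
```

```bash
python3 - <<'E'
from h import *
show();tipf()
p,T=toolpose(-.05)
plan(p,T,255)
for n in("top","scene"):cv2.imwrite(f"pics/{n}4.png",r.read_camera(n))
E
```

```text
t 5.27 p [ 0.5987 -0.2472  0.316 ] yawx 96.73 z [ 0.055 -0.49  -0.87 ] F [ 0.31 -0.47 -1.25] w 0.0067 q [ 0.16  0.39 -0.15  1.87  0.73  0.95 -0.31]
t 5.27 tip(fl,mm) [-44.5   0.5   2.2] yaw -0.41 pit -0.43 F(fl) [ 0.2 -0.2 -1.3] w 0.0067
n 1 dist 0.0062 ang 0.71
-0.0057 0.0024 0.0002 -0.38 -0.43 -0.41 255
```

View pics/scene4.png

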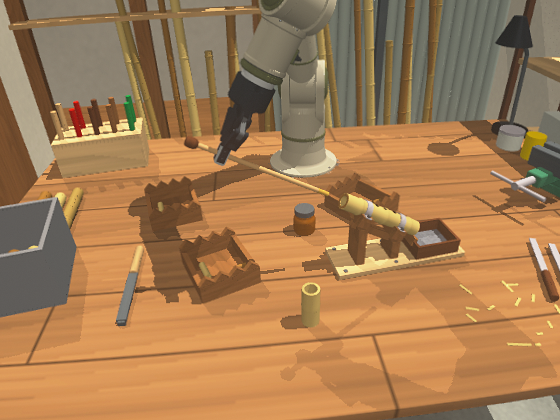

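View pics/top4.png

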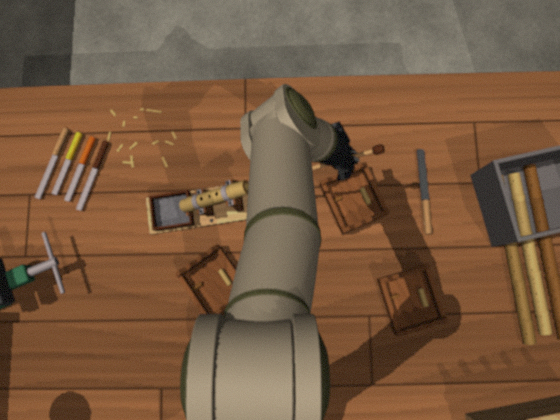

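```bash
cat > ovr.py <<'E'
from h import *
import sys
def ovr(src,out,box=(310,170,420,240),k=7,draw=True):
    o=r.get_obs();T=o["ee_rot"];p=o["eef_pos"]
    im=cv2.imread(src) if isinstance(src,str) else src
    x0,y0,x1,y1=box
    z=cv2.resize(im[y0:y1,x0:x1],None,fx=k,fy=k,interpolation=2)
    f=lambda P:np.round(((proj("scene",P)-[x0,y0]+.5)*k-.5)).astype(int)
    L=[]
    t=np.linspace(0,2*np.pi,40)
    for s in np.linspace(TX-.2,TX,9):
        P=p+(T@np.array([np.full(40,s),.005*np.cos(t),TZ+.005*np.sin(t)])).T
        L.append(f(P))
    cv2.polylines(z,[L[-1]],True,(0,0,255),1)
    cv2.polylines(z,[cv2.convexHull(np.vstack(L))],True,(0,255,0),1)
    fo,R=fl(FX,FY,np.radians(FYAW))
    for s,ra in((0,.019),(0,.012)):
        cv2.polylines(z,[f(fo+R[:,0]*s+ra*(np.outer(np.cos(t),R[:,1])+np.outer(np.sin(t),R[:,2])))],True,(255,0,0),1)
    cv2.imwrite(out,z)
if __name__=="__main__":ovr(sys.argv[1],sys.argv[2])
E
python3 ovr.py pics/scene4.png pics/ovr4.png
```

```text
(no output)
```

View pics/ovr4.png

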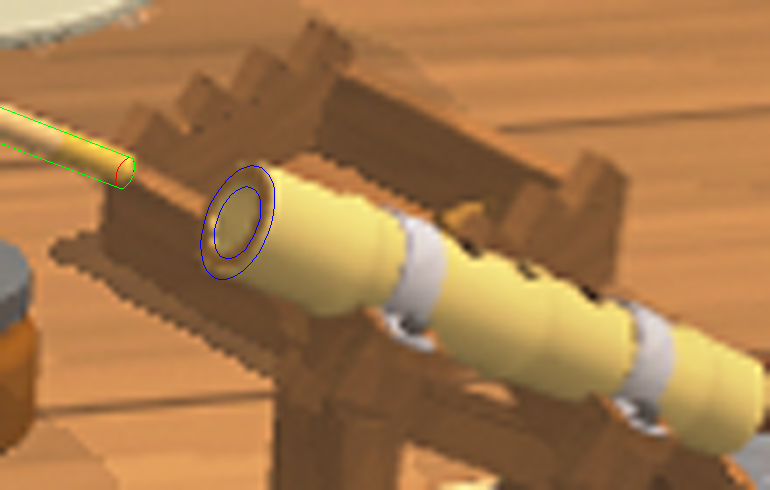

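```bash
python3 - <<'E'
from h import *
p,T=toolpose(-.01)
plan(p,T,255,n=4)
E
```

```text
n 4 dist 0.035 ang 0.76
0.0087 0.0006 0.0001 -0.10 -0.11 -0.12 255; 0.0087 0.0006 0.0001 -0.10 -0.11 -0.12 255; 0.0087 0.0006 0.0001 -0.10 -0.11 -0.12 255; 0.0087 0.0006 0.0001 -0.10 -0.11 -0.12 255
```

Emit:
{"fn": "arm_command", "kwargs": {
  "rows": "0.008 0.0006 0 -0.1 -0.1 -0.1 255; 0.008 0.0006 0 -0.1 -0.1 -0.1 255; 0.008 0.0006 0 -0.1 -0.1 -0.1 255; 0.006 0.0006 0 -0.1 -0.1 -0.1 255; 0 0 0 0 0 0 255; 0 0 0 0 0 0 255"
}}

```text
time_s: 5.87
eef_pos: [0.5958, -0.2214, 0.2998]
ee_rot: [[-0.099, 0.993, 0.059], [0.861, 0.116, -0.496], [-0.499, 0.002, -0.866]]
force: [-1.0, -0.3, 0.4]
grip_width: 0.0068
```

```bash
python3 - <<'E'
from h import *
from ovr import ovr
tipf()
p,T=toolpose(.0)
plan(p,T,255,n=2)
im=r.read_camera("scene");ovr(im,"pics/ovr5.png",box=(325,180,405,235),k=9)
E
```

```text
t 5.87 tip(fl,mm) [-13.8  -0.4  -0.6] yaw -0.54 pit -0.05 F(fl) [-0.4  1.1  0.2] w 0.0068
n 2 dist 0.0139 ang 0.57
0.0069 0.0009 -0.0004 -0.09 -0.03 -0.27 255; 0.0069 0.0010 -0.0004 -0.09 -0.03 -0.27 255
```

View pics/ovr5.png

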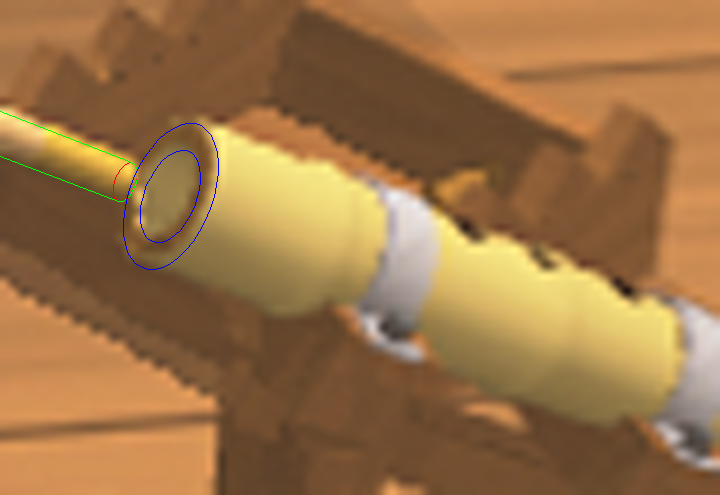

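Emit:
{"fn": "arm_command", "kwargs": {
  "rows": "0.006 0.001 -0.0004 0 0 -0.25 255; 0.006 0.001 -0.0004 0 0 -0.25 255; 0.006 0 0 0 0 0 255; 0.006 0 0 0 0 0 255; 0.006 0 0 0 0 0 255; 0 0 0 0 0 0 255"
}}

```text
time_s: 6.42
eef_pos: [0.5947, -0.1925, 0.2843]
ee_rot: [[-0.108, 0.992, 0.06], [0.86, 0.123, -0.495], [-0.499, -0.002, -0.867]]
force: [0.1, -0.1, 0.0]
grip_width: 0.0067
```

```bash
python3 - <<'E'
from h import *
from ovr import ovr
tipf()
p,T=toolpose(.025)
plan(p,T,255,n=2)
im=r.read_camera("scene");ovr(im,"pics/ovr6.png",box=(325,180,405,235),k=9)
E
```

```text
t 6.42 tip(fl,mm) [18.9 -0.8  0.5] yaw -0.06 pit -0.06 F(fl) [-0.1 -0.1 -0.1] w 0.0067
n 2 dist 0.0061 ang 0.18
0.0030 -0.0003 0.0001 -0.08 -0.03 -0.03 255; 0.0030 -0.0003 0.0001 -0.08 -0.03 -0.03 255
```

View pics/ovr6.png

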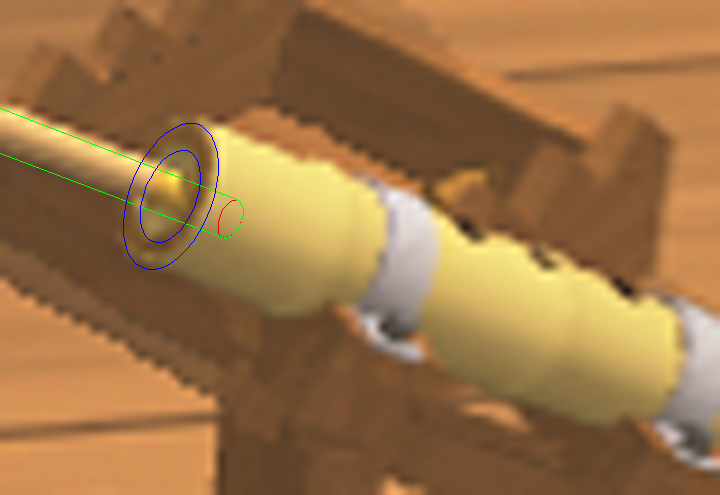

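Emit:
{"fn": "arm_command", "kwargs": {
  "rows": "0.003 0 0 0 0 0 255; 0.003 0 0 0 0 0 255; 0 -0.002 0 0 0 0 255; 0 -0.002 0 0 0 0 255; 0 -0.002 0 0 0 0 255; 0 0 0 0 0 0 255"
}}

```text
time_s: 6.97
eef_pos: [0.5875, -0.1889, 0.2817]
ee_rot: [[-0.106, 0.993, 0.06], [0.859, 0.122, -0.496], [-0.5, -0.002, -0.866]]
force: [0.5, -0.2, 0.4]
grip_width: 0.0071
```

```bash
python3 -c "
from h import *
tipf()"
```

```text
t 6.97 tip(fl,mm) [24.1  5.6  0.1] yaw -0.12 pit 0.0 F(fl) [-0.4 -0.5  0.2] w 0.0071
```

Emit:
{"fn": "arm_command", "kwargs": {
  "rows": "0 -0.0015 0 0 0 0 255; 0 -0.0015 0 0 0 0 255"
}}

```text
time_s: 7.13
eef_pos: [0.5843, -0.1897, 0.2819]
ee_rot: [[-0.106, 0.993, 0.06], [0.859, 0.121, -0.497], [-0.5, -0.001, -0.866]]
force: [1.2, 0.3, -0.1]
grip_width: 0.0066
```

```bash
python3 -c "
from h import *
tipf()"
```

```text
t 7.13 tip(fl,mm) [23.7  8.7  0.1] yaw -0.17 pit 0.01 F(fl) [ 0.2 -1.2  0. ] w 0.0066
```

Emit:
{"fn": "arm_command", "kwargs": {
  "rows": "0 -0.001 0 0 0 0 255; 0 -0.001 0 0 0 0 255"
}}

```text
time_s: 7.3
eef_pos: [0.5824, -0.1899, 0.2821]
ee_rot: [[-0.105, 0.993, 0.061], [0.86, 0.121, -0.496], [-0.5, 0.0, -0.866]]
force: [1.5, 0.8, -0.2]
grip_width: 0.0069
```

```bash
python3 -c "
from h import *
tipf();from ovr import ovr
im=r.read_camera('scene');ovr(im,'pics/ovr7.png',box=(325,180,405,235),k=9)
tipf()"
```

```text
t 7.3 tip(fl,mm) [23.6 10.3  0.4] yaw -0.23 pit -0.02 F(fl) [ 0.6 -1.6  0.1] w 0.0069
t 7.35 tip(fl,mm) [23.6 10.4  0.4] yaw -0.23 pit -0.01 F(fl) [ 1.3 -1.2 -0.4] w 0.0068
```

View pics/ovr7.png

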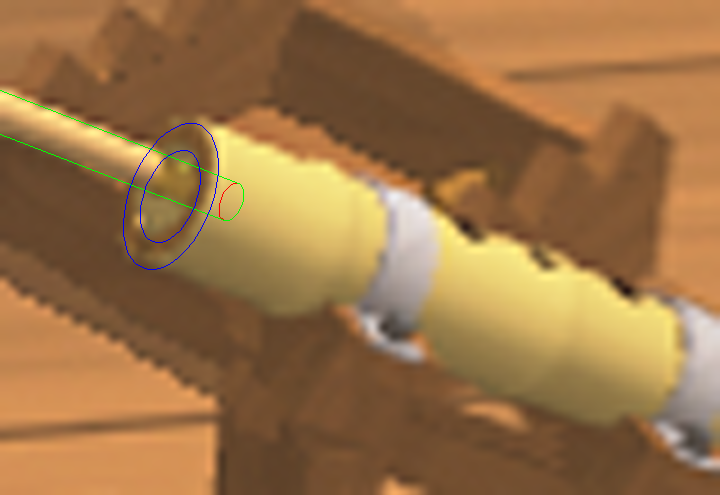

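```bash
cat >> h.py <<'E'
def wt():
    o=r.get_obs();p,R=fl(FX,FY,np.radians(FYAW))
    print("torque(fl)",(R.T@o["wrist_torque"]).round(3))
E
python3 -c "
from h import *
tipf();wt()"
```

```text
t 7.35 tip(fl,mm) [23.6 10.4  0.4] yaw -0.23 pit -0.01 F(fl) [ 1.3 -1.2 -0.4] w 0.0068
torque(fl) [-0.171 -0.628 -0.292]
```

Emit:
{"fn": "arm_command", "kwargs": {
  "rows": "0.003 0 0 0 0 0 255; 0.003 0 0 0 0 0 255; 0.0025 0 0 0 0 0 255; 0.002 0 0 0 0 0 255; 0.0015 0 0 0 0 0 255"
}}

```text
time_s: 7.77
eef_pos: [0.5812, -0.1793, 0.2761]
ee_rot: [[-0.103, 0.993, 0.061], [0.86, 0.12, -0.497], [-0.501, 0.001, -0.866]]
force: [1.2, -0.3, -0.1]
grip_width: 0.0069
```

```bash
python3 -c "
from h import *
tipf();wt()"
```

```text
t 7.77 tip(fl,mm) [35.9  9.9  0.3] yaw -0.3 pit 0.04 F(fl) [-0.3 -1.1 -0.3] w 0.0069
torque(fl) [-0.125 -0.45  -0.166]
```

Emit:
{"fn": "arm_command", "kwargs": {
  "rows": "0.0015 0 0 0 0 0 255; 0.0015 0 0 0 0 0 255; 0.0015 0 0 0 0 0 255; 0.0015 0 0 0 0 0 255"
}}

```text
time_s: 8.1
eef_pos: [0.5806, -0.1793, 0.2753]
ee_rot: [[-0.099, 0.993, 0.06], [0.856, 0.116, -0.505], [-0.508, 0.001, -0.861]]
force: [1.0, -4.5, 3.4]
grip_width: 0.0069
```

```bash
python3 -c "
from h import *
tipf();wt()"
```

```text
t 8.1 tip(fl,mm) [36.5  9.6 -2.5] yaw -0.5 pit 0.54 F(fl) [-5.7 -0.4  0.6] w 0.0069
torque(fl) [-0.099  0.598 -0.118]
```

```bash
python3 -c "
from h import *
p,T=toolpose(.030,-.009,0)
plan(p,T,255,n=6)"
```

```text
n 6 dist 0.0218 ang 0.78
-0.0010 0.0035 -0.0000 -0.04 0.09 -0.08 255; -0.0010 0.0035 -0.0000 -0.04 0.09 -0.08 255; -0.0010 0.0035 -0.0000 -0.04 0.09 -0.08 255; -0.0010 0.0035 -0.0000 -0.04 0.09 -0.08 255; -0.0010 0.0035 -0.0000 -0.04 0.09 -0.08 255; -0.0011 0.0035 -0.0000 -0.04 0.09 -0.08 255
```

Emit:
{"fn": "arm_command", "kwargs": {
  "rows": "-0.004 0 0 0 0.1 0 255; -0.002 0.002 0 0 0.1 -0.1 255; 0 0.004 0 0 0.1 -0.1 255; 0 0.004 0 0 0.1 -0.1 255; 0 0.004 0 0 0.1 -0.1 255; 0 0.004 0 0 0.1 -0.1 255; 0 0.0015 0 0 0 0 255"
}}

```text
time_s: 8.68
eef_pos: [0.6019, -0.1806, 0.2774]
ee_rot: [[-0.113, 0.992, 0.057], [0.861, 0.126, -0.493], [-0.496, -0.006, -0.868]]
force: [-0.7, -0.1, -0.3]
grip_width: 0.0066
```

```bash
python3 -c "
from h import *
tipf();wt()
p,T=toolpose(.030,-.009,0)
plan(p,T,255,n=4)"
```

```text
t 8.68 tip(fl,mm) [31.7 -8.3  0.8] yaw 0.21 pit -0.26 F(fl) [ 0.1  0.7 -0.2] w 0.0066
torque(fl) [ 0.166 -0.422  0.193]
n 4 dist 0.0018 ang 0.44
-0.0004 -0.0000 -0.0001 -0.07 -0.07 0.05 255; -0.0004 -0.0000 -0.0001 -0.07 -0.07 0.05 255; -0.0004 -0.0000 -0.0001 -0.07 -0.07 0.05 255; -0.0004 -0.0000 -0.0001 -0.07 -0.07 0.05 255
```

Emit:
{"fn": "arm_command", "kwargs": {
  "rows": "0.0015 0.001 0 -0.1 -0.1 0 255; 0.0015 0 0 -0.1 -0.1 0 255; 0.0015 0 0 0 0 0 255; 0.0015 0 0 0 0 0 255; 0.0015 0 0 0 0 0 255; 0.0015 0 0 0 0 0 255"
}}

```text
time_s: 9.18
eef_pos: [0.6017, -0.1774, 0.2744]
ee_rot: [[-0.109, 0.992, 0.059], [0.855, 0.124, -0.503], [-0.506, -0.004, -0.862]]
force: [-0.5, -4.1, 2.5]
grip_width: 0.0069
```

```bash
python3 -c "
from h import *
tipf();wt()"
```

```text
t 9.18 tip(fl,mm) [36.3 -9.2 -3.1] yaw 0.05 pit 0.41 F(fl) [-4.7  1.1  0.1] w 0.0069
torque(fl) [0.119 0.512 0.132]
```

```bash
python3 -c "
from h import *
p,T=toolpose(.032,.0007,-.009)
plan(p,T,255,n=5)"
```

```text
n 5 dist 0.0133 ang 0.49
-0.0008 -0.0020 0.0016 -0.05 0.08 0.01 255; -0.0008 -0.0020 0.0015 -0.05 0.08 0.01 255; -0.0008 -0.0020 0.0015 -0.05 0.08 0.01 255; -0.0008 -0.0020 0.0015 -0.05 0.08 0.01 255; -0.0008 -0.0020 0.0015 -0.05 0.08 0.01 255
```

Emit:
{"fn": "arm_command", "kwargs": {
  "rows": "-0.004 0 0 -0.1 0.1 0 255; 0 -0.0025 0.002 -0.1 0.1 0 255; 0 -0.0025 0.002 0 0.1 0 255; 0 -0.0025 0.002 0 0.1 0 255; 0 -0.0025 0.002 0 0 0 255; 0 0 0 0 0 0 255"
}}

```text
time_s: 9.68
eef_pos: [0.5917, -0.185, 0.2685]
ee_rot: [[-0.11, 0.992, 0.064], [0.861, 0.127, -0.493], [-0.497, 0.001, -0.868]]
force: [-0.4, -0.5, 0.2]
grip_width: 0.0071
```

```bash
python3 -c "
from h import *
tipf();wt()
p,T=toolpose(.032,.0007,-.009)
plan(p,T,255,n=4)"
```

```text
t 9.68 tip(fl,mm) [33.6  1.8 -8.8] yaw 0.07 pit -0.18 F(fl) [-0.5  0.5 -0. ] w 0.0071
torque(fl) [-0.031 -0.587 -0.023]
n 4 dist 0.0019 ang 0.21
-0.0004 0.0002 -0.0001 0.02 -0.04 0.02 255; -0.0004 0.0002 -0.0001 0.02 -0.04 0.02 255; -0.0004 0.0002 -0.0001 0.02 -0.04 0.02 255; -0.0004 0.0002 -0.0001 0.02 -0.04 0.02 255
```

Emit:
{"fn": "arm_command", "kwargs": {
  "rows": "0 0 0.0015 0 -0.1 0 255; 0 0 0.0015 0 -0.1 0 255; 0 0 0 0 0 0 255"
}}

```text
time_s: 9.93
eef_pos: [0.592, -0.1863, 0.2657]
ee_rot: [[-0.109, 0.992, 0.065], [0.859, 0.127, -0.496], [-0.5, 0.001, -0.866]]
force: [-0.1, 0.4, 1.1]
grip_width: 0.0069
```

```bash
python3 -c "
from h import *
tipf();wt()"
```

```text
t 9.93 tip(fl,mm) [ 33.8   1.6 -12.7] yaw 0.05 pit 0.01 F(fl) [-0.2  0.1  1.2] w 0.0069
torque(fl) [-0.021 -0.717 -0.033]
```

Emit:
{"fn": "arm_command", "kwargs": {
  "rows": "0.0015 0 0 0 0 0 255; 0.0015 0 0 0 0 0 255; 0.0015 0 0 0 0 0 255; 0.0015 0 0 0 0 0 255; 0.0015 0 0 0 0 0 255"
}}

```text
time_s: 10.35
eef_pos: [0.592, -0.1791, 0.262]
ee_rot: [[-0.109, 0.992, 0.066], [0.859, 0.127, -0.496], [-0.5, 0.003, -0.866]]
force: [-0.1, 0.6, 0.5]
grip_width: 0.0072
```

```bash
python3 -c "
from h import *
tipf();wt()"
```

```text
t 10.35 tip(fl,mm) [ 42.    0.6 -12.4] yaw 0.02 pit 0.01 F(fl) [0.3 0.  0.8] w 0.0072
torque(fl) [-0.065 -0.632 -0.089]
```

Emit:
{"fn": "arm_command", "kwargs": {
  "rows": "0.002 0 -0.0005 0 0 0 255; 0.002 0 -0.0005 0 0 0 255; 0.002 0 0 0 0 0 255; 0.002 0 0 0 0 0 255; 0.002 0 0 0 0 0 255"
}}

```text
time_s: 10.77
eef_pos: [0.5908, -0.1688, 0.2574]
ee_rot: [[-0.109, 0.992, 0.066], [0.859, 0.128, -0.496], [-0.5, 0.003, -0.866]]
force: [-0.4, -0.3, 0.3]
grip_width: 0.007
```

```bash
python3 -c "
from h import *
tipf();wt()
from ovr import ovr
im=r.read_camera('scene');ovr(im,'pics/ovr8.png',box=(305,170,405,235),k=8)
"
```

```text
t 10.77 tip(fl,mm) [ 53.2   0.7 -11.2] yaw 0.04 pit 0.01 F(fl) [-0.4  0.4  0.2] w 0.007
torque(fl) [-0.088 -0.558 -0.058]
```

View pics/ovr8.png

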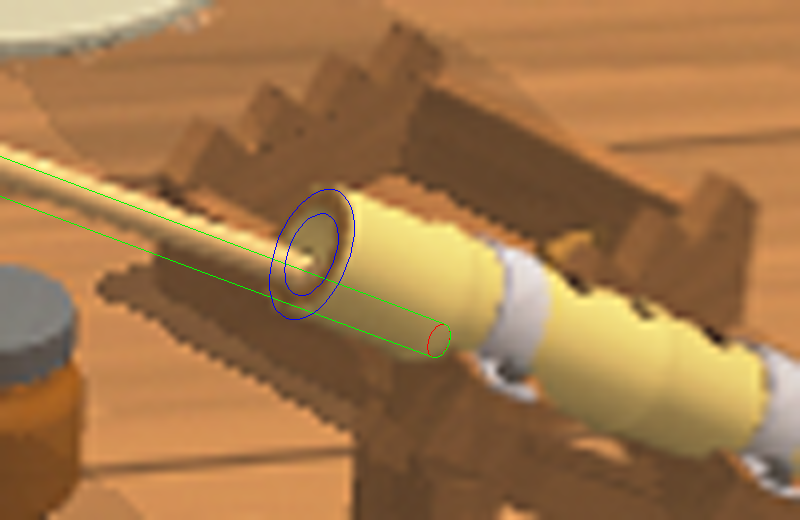

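```bash
cat > fitrod.py <<'E'
from h import *
import sys
def fitrod(im,out=None,smax=None):
    """find rod edge points across predicted axis in scene image; fit pitch a (about grip pt) , yaw b"""
    o=r.get_obs();T=o["ee_rot"];p=o["eef_pos"]
    g=cv2.GaussianBlur(im,(0,0),.7).astype(float)
    G=g[:,:,2]  # red
    pts=[];k=6
    x0,y0,x1,y1=205,110,345,215
    z=cv2.resize(im[y0:y1,x0:x1],None,fx=5.5,fy=5.5,interpolation=2)
    f=lambda P:np.round(((proj("scene",P)-[x0,y0]+.5)*5.5-.5)).astype(int)
    for a,c in((0,(0,0,255)),(-2,(0,255,0)),(-4,(255,0,0))):
        d=np.array([np.cos(np.radians(a)),0,np.sin(np.radians(a))])
        P=[p+T@(np.array([0,0,TZ])+s*d) for s in(-.05,.25)]
        q=f(np.array(P));cv2.line(z,tuple(map(int,q[0])),tuple(map(int,q[1])),c,1)
    cv2.imwrite(out,z)
if __name__=="__main__":
    im=r.read_camera("scene");cv2.imwrite(sys.argv[1].replace(".png","_raw.png"),im);fitrod(im,sys.argv[1])
E
python3 fitrod.py pics/fr1.png
```

```text
(no output)
```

View pics/fr1.png

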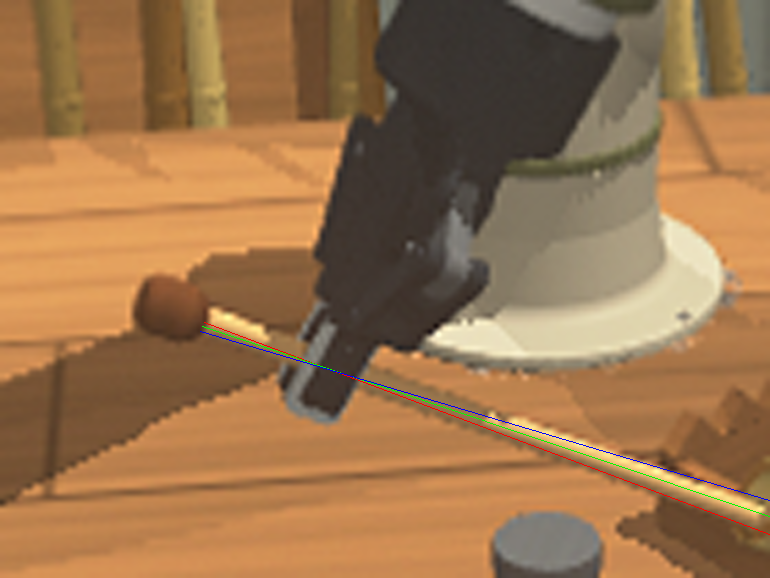

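```bash
cat >> h.py <<'E'
def rodfit(pts,k,x0,y0,kn=None):
    o=r.get_obs();T=o["ee_rot"];p=o["eef_pos"];L=[]
    for U,V in list(pts)+([kn] if kn else []):
        c,d=ray("scene",((U+.5)/k-.5+x0,(V+.5)/k-.5+y0))
        s=((p-c)@T[:,1])/(d@T[:,1]);L.append(1e3*T.T@(c+s*d-p))
    L=np.array(L);print("tool pts mm",L.round(1).tolist());A=L[:len(pts)]
    m,b=np.polyfit(A[:,0],A[:,2],1)
    fo,R=fl(FX,FY,np.radians(FYAW))
    print("a deg",np.degrees(np.arctan(m)).round(2),"tz at grip mm",b.round(2))
    tx=TX*1e3
    for x in(tx-200,tx-100,tx-50,tx-25,tx):
        print("tool x",round(x),"flute",(1e3*(R.T@(p+T@(np.array([x,0,m*x+b])/1e3)-fo))).round(1))
E
python3 -c "
from h import *
rodfit([(240,322),(500,413),(750,497)],5.5,205,110,(172,308))"
```

```text
tool pts mm [[-37.9, 0.0, -23.7], [72.0, 0.0, -26.2], [189.0, -0.0, -30.4], [-63.2, 0.0, -19.6]]
a deg -1.7 tz at grip mm -24.56
tool x 50 flute [-146.4    0.5   -3.7]
tool x 150 flute [-46.4   0.6  -0.8]
tool x 200 flute [3.6 0.7 0.7]
tool x 225 flute [28.6  0.8  1.5]
tool x 250 flute [53.6  0.8  2.2]
```

```bash
python3 - <<'E'
import cv2
im=cv2.imread("pics/fr1_raw.png")
z=cv2.resize(im[160:235,270:370],None,fx=8,fy=8,interpolation=2);cv2.imwrite("pics/z1.png",z)
z=cv2.resize(im[130:200,210:300],None,fx=8,fy=8,interpolation=2);cv2.imwrite("pics/z2.png",z)
E
```

```text
(no output)
```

View pics/z1.png

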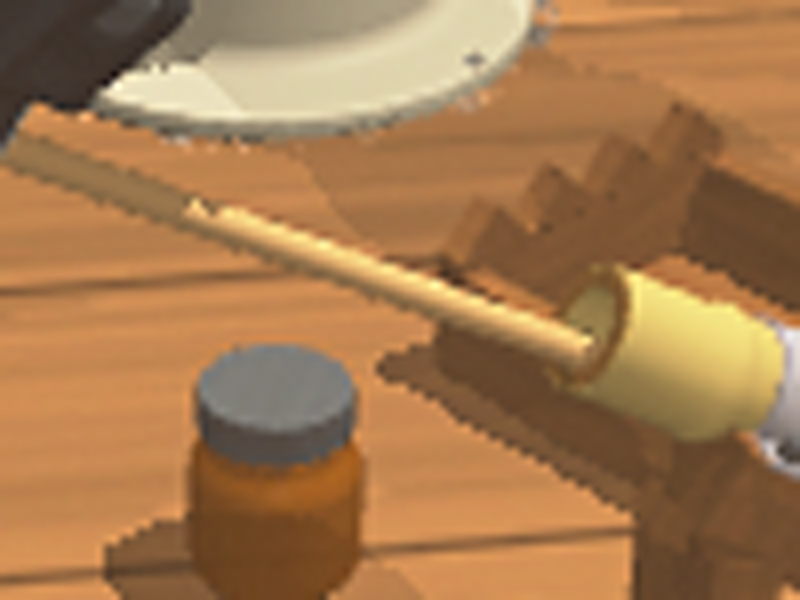

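View pics/z2.png

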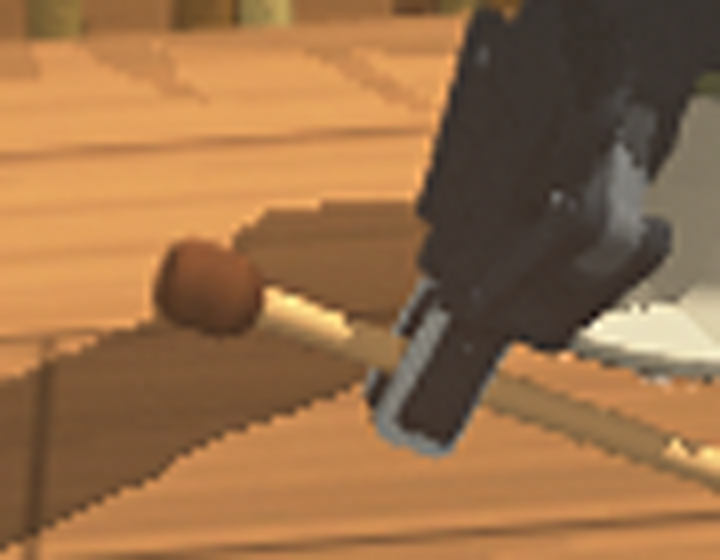

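```bash
python3 -c "
from h import *
A=lambda p,x,y:((p[0]+.5)/8-.5+x,(p[1]+.5)/8-.5+y)
pts=[A((268,309),210,130),A((380,350),210,130),A((500,398),210,130),A((25,150),270,160),A((190,212),270,160),A((380,272),270,160),A((580,350),270,160)]
print(pts)
rodfit(pts,1,0,0)"
```

```text
[(243.0625, 168.1875), (257.0625, 173.3125), (272.0625, 179.3125), (272.6875, 178.3125), (293.3125, 186.0625), (317.0625, 193.5625), (342.0625, 203.3125)]
tool pts mm [[-47.5, 0.0, -19.7], [-16.1, 0.0, -19.9], [19.1, 0.0, -19.1], [19.3, 0.0, -21.6], [69.2, 0.0, -21.5], [128.0, -0.0, -24.6], [196.4, -0.0, -23.9]]
a deg -1.23 tz at grip mm -20.34
tool x 50 flute [-146.4    0.5   -8.4]
tool x 150 flute [-46.4   0.6  -6.2]
tool x 200 flute [ 3.6  0.7 -5.1]
tool x 225 flute [28.6  0.7 -4.6]
tool x 250 flute [53.6  0.8 -4. ]
```

```bash
cat >> h.py <<'E'
A_,TZ_=-1.2,-.0203
def tip_tool():
    a=np.radians(A_);return np.array([TX*np.cos(a),0,TZ_+TX*np.sin(a)])
def tp2(s,dy,dz,pit=0,yaw=0):
    o,R=fl(FX,FY,np.radians(FYAW))
    Q=R@Ro.from_euler("zy",[yaw,pit-A_],degrees=True).as_matrix()
    T=np.column_stack([Q[:,0],-Q[:,1],-Q[:,2]])
    return o+R@np.array([s,dy,dz])-T@tip_tool(),T
def t2():
    o=r.get_obs();p,R=fl(FX,FY,np.radians(FYAW));a=np.radians(A_)
    tip=o["eef_pos"]+o["ee_rot"]@tip_tool()
    x=R.T@o["ee_rot"]@np.array([np.cos(a),0,np.sin(a)])
    tl=1e3*(R.T@(tip-p))
    print("t",round(o["time_s"],2),"tip",tl.round(1),"z@node",(tl[2]+1e3*(x[2])*(-(tl[0]-40)/1e3)).round(1),"yaw",np.degrees(x[1]).round(2),"pit",np.degrees(-x[2]).round(2),"F",(R.T@o["force"]).round(1),"tau",(R.T@o["wrist_torque"]).round(2),"w",round(o["grip_width"],4))
E
python3 -c "
from h import *
t2()
p,T=tp2(.054,.0006,-.006);plan(p,T,255,n=4)"
```

```text
t 10.87 tip [53.5  0.8 -4.2] z@node -4.5 yaw 0.08 pit -1.21 F [ 0.2 -1.3  0.7] tau [-0.04 -0.84 -0.07] w 0.0072
n 4 dist 0.0035 ang 1.23
-0.0000 -0.0001 -0.0009 0.05 -0.30 0.02 255; -0.0000 -0.0001 -0.0009 0.05 -0.30 0.02 255; -0.0000 -0.0001 -0.0009 0.05 -0.30 0.02 255; -0.0000 -0.0001 -0.0009 0.05 -0.30 0.02 255
```

Emit:
{"fn": "arm_command", "kwargs": {
  "rows": "0 0 -0.001 0 -0.3 0 255; 0 0 -0.001 0 -0.3 0 255; 0 0 -0.001 0 -0.3 0 255; 0 0 -0.0008 0 -0.3 0 255; 0 0 0 0 0 0 255"
}}

```text
time_s: 11.28
eef_pos: [0.5905, -0.1664, 0.2609]
ee_rot: [[-0.108, 0.992, 0.069], [0.847, 0.128, -0.515], [-0.52, 0.003, -0.854]]
force: [-0.1, 0.6, 0.1]
grip_width: 0.0066
```

```bash
python3 -c "
from h import *
t2()"
```

```text
t 11.28 tip [54.   0.8 -5.8] z@node -5.8 yaw 0.07 pit 0.12 F [0.4 0.  0.4] tau [-0.06 -0.73 -0.06] w 0.0066
```

Advance gently, watching for plug contact (rear expected 60–90 mm).

Emit:
{"fn": "arm_command", "kwargs": {
  "rows": "0.0025 0 0 0 0 0 255; 0.0025 0 0 0 0 0 255; 0.002 0 0 0 0 0 255; 0.002 0 0 0 0 0 255; 0.002 0 0 0 0 0 255"
}}

```text
time_s: 11.7
eef_pos: [0.5891, -0.1568, 0.255]
ee_rot: [[-0.108, 0.992, 0.069], [0.847, 0.128, -0.516], [-0.52, 0.003, -0.854]]
force: [0.4, -3.6, 3.3]
grip_width: 0.0068
```

```bash
python3 -c "
from h import *
t2()"
```

```text
t 11.7 tip [65.4  0.8 -6.3] z@node -6.2 yaw 0.04 pit 0.16 F [-4.8  0.   1. ] tau [-0.03  0.33 -0.05] w 0.0068
```

Emit:
{"fn": "arm_command", "kwargs": {
  "rows": "0.002 0 0 0 0 0 255; 0.002 0 0 0 0 0 255; 0.002 0 0 0 0 0 255; 0.002 0 0 0 0 0 255"
}}

```text
time_s: 12.03
eef_pos: [0.5883, -0.1535, 0.2524]
ee_rot: [[-0.104, 0.992, 0.068], [0.844, 0.124, -0.521], [-0.526, 0.003, -0.851]]
force: [0.6, -5.4, 5.2]
grip_width: 0.0069
```

```bash
python3 -c "
from h import *
t2()"
```

```text
t 12.03 tip [69.7  0.4 -8.4] z@node -8.1 yaw -0.15 pit 0.52 F [-7.3  0.1  1.8] tau [0.04 0.51 0.14] w 0.0069
```

Emit:
{"fn": "arm_command", "kwargs": {
  "rows": "0.003 0 -0.0003 0 0.1 0 255; 0.003 0 -0.0003 0 0.1 0 255; 0.0035 0 -0.0003 0 0.1 0 255; 0.0035 0 -0.0003 0 0.1 0 255",
  "squeeze": 120
}}

```text
time_s: 12.37
eef_pos: [0.5864, -0.1422, 0.2465]
ee_rot: [[-0.103, 0.992, 0.066], [0.848, 0.122, -0.516], [-0.52, 0.003, -0.854]]
force: [0.3, -4.3, 3.1]
grip_width: 0.006
```

```bash
python3 -c "
from h import *
t2()
from ovr import ovr
im=r.read_camera('scene');cv2.imwrite('pics/z3.png',cv2.resize(im[130:240,230:350],None,fx=6,fy=6,interpolation=2))
"
```

```text
t 12.37 tip [82.4  0.4 -6.2] z@node -6.0 yaw -0.23 pit 0.16 F [-5.2  0.2  0.5] tau [0.   0.18 0.01] w 0.006
```

View pics/z3.png

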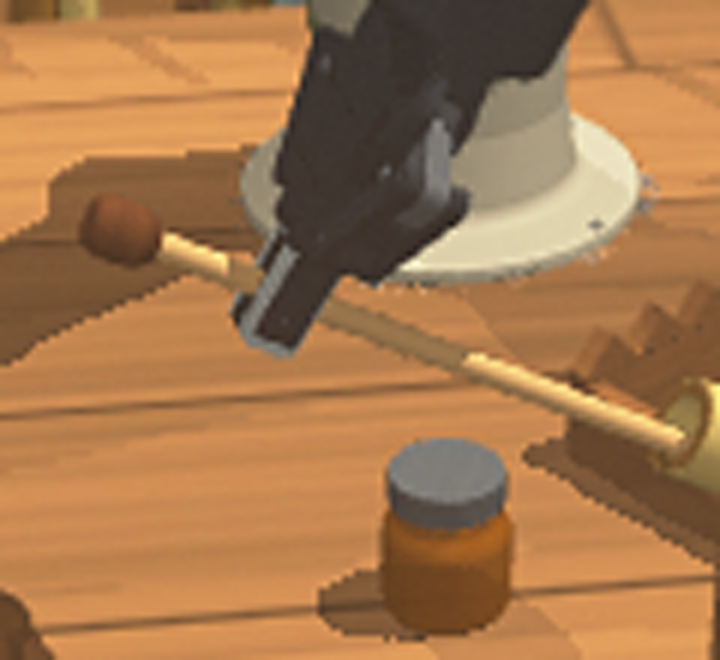

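```bash
python3 -c "
from h import *
A=lambda p,x=230,y=130:((p[0]+.5)/6-.5+x,(p[1]+.5)/6-.5+y)
rodfit([A(q) for q in((160,242),(215,264),(340,312),(400,335),(460,361),(560,396),(660,437))],1,0,0)"
```

```text
tool pts mm [[-50.5, -0.0, -20.5], [-29.2, -0.0, -20.5], [20.3, 0.0, -21.4], [45.0, -0.0, -21.9], [70.9, -0.0, -21.4], [113.7, 0.0, -23.4], [159.8, -0.0, -23.3]]
a deg -0.85 tz at grip mm -21.07
tool x 50 flute [-116.6    1.2   -5. ]
tool x 150 flute [-16.6   0.9  -5.8]
tool x 200 flute [33.4  0.7 -6.2]
tool x 225 flute [58.4  0.7 -6.4]
tool x 250 flute [83.4  0.6 -6.6]
```

Emit:
{"fn": "arm_command", "kwargs": {
  "rows": "0.0035 0 -0.0001 0 0.05 -0.05 255; 0.004 0 -0.0001 0 0.05 -0.05 255; 0.004 0 -0.0001 0 0.05 -0.05 255; 0.004 0 -0.0001 0 0.05 -0.05 255; 0.004 0 -0.0001 0 0.05 -0.05 255"
}}

```text
time_s: 12.83
eef_pos: [0.5843, -0.1222, 0.2351]
ee_rot: [[-0.109, 0.992, 0.066], [0.851, 0.127, -0.51], [-0.515, 0.001, -0.857]]
force: [0.6, -3.2, 1.2]
grip_width: 0.0066
```

```bash
python3 -c "
from h import *
t2()"
```

```text
t 12.83 tip [105.4   1.3  -4.3] z@node -4.6 yaw 0.06 pit -0.23 F [-3.4 -0.2 -0.6] tau [-0.12  0.09 -0.15] w 0.0066
```

```bash
sed -i 's/^A_,TZ_=.*/A_,TZ_=-.85,-.0211/' h.py; python3 -c "
from h import *
t2()"
```

```text
t 12.83 tip [105.4   1.3  -5. ] z@node -4.9 yaw 0.06 pit 0.12 F [-3.4 -0.2 -0.6] tau [-0.12  0.09 -0.15] w 0.0066
```

Emit:
{"fn": "arm_command", "kwargs": {
  "rows": "0.004 0 0.0001 0 0 0 255; 0.004 0 0.0001 0 0 0 255; 0.004 0 0.0001 0 0 0 255"
}}

```text
time_s: 13.08
eef_pos: [0.5829, -0.1106, 0.2278]
ee_rot: [[-0.109, 0.992, 0.066], [0.851, 0.127, -0.51], [-0.514, 0.001, -0.858]]
force: [1.2, -3.5, 1.9]
grip_width: 0.0063
```

```bash
python3 -c "
from h import *
t2()"
```

```text
t 13.08 tip [119.1   1.4  -5.4] z@node -5.3 yaw 0.09 pit 0.09 F [-4.1 -0.7 -0.2] tau [-0.2   0.21 -0.11] w 0.0063
```

```bash
python3 -c "
from h import *
im=r.read_camera('scene');cv2.imwrite('pics/z4.png',cv2.resize(im[140:250,240:440],None,fx=4,fy=4,interpolation=2))
cv2.imwrite('pics/z4b.png',cv2.resize(im[140:220,240:350],None,fx=7,fy=7,interpolation=2))
t2()"
```

```text
t 13.13 tip [120.2   1.5  -5.2] z@node -5.1 yaw 0.14 pit 0.05 F [-1.6  0.   1.2] tau [-0.18 -0.08 -0.2 ] w 0.0061
```

View pics/z4b.png

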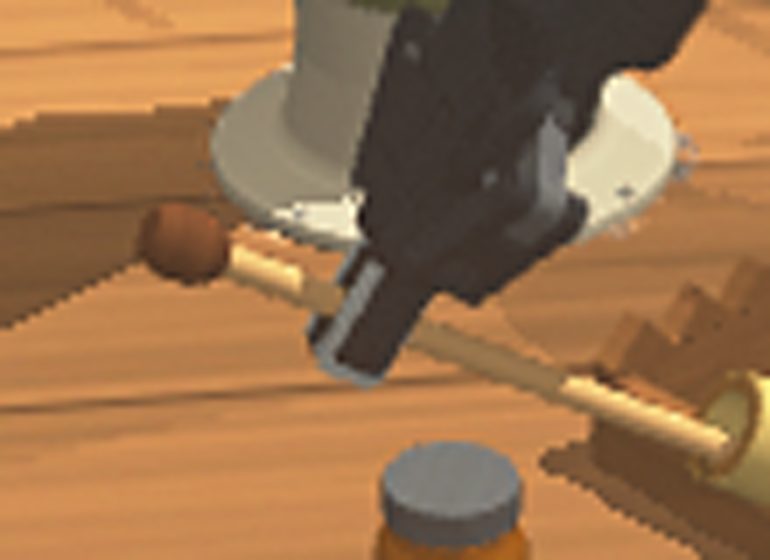

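Emit:
{"fn": "arm_command", "kwargs": {
  "rows": "0.004 0.0001 0.0001 0 0 0.02 255; 0.004 0.0001 0.0001 0 0 0.02 255; 0.004 0.0001 0.0001 0 0 0.02 255; 0.004 0.0001 0.0001 0 0 0.02 255; 0.004 0.0001 0.0001 0 0 0.02 255"
}}

```text
time_s: 13.55
eef_pos: [0.581, -0.0922, 0.2164]
ee_rot: [[-0.108, 0.992, 0.066], [0.85, 0.127, -0.511], [-0.515, 0.001, -0.857]]
force: [1.2, -3.9, 2.9]
grip_width: 0.0065
```

```bash
python3 -c "
from h import *
t2()"
```

```text
t 13.55 tip [140.9   0.8  -6.3] z@node -6.0 yaw 0.05 pit 0.17 F [-4.9 -0.7  0.5] tau [-0.06  0.29  0.14] w 0.0065
```

Emit:
{"fn": "arm_command", "kwargs": {
  "rows": "0.004 0.0001 0 0 0 0 255; 0.004 0.0001 0 0 0 0 255; 0.004 0.0001 0 0 0 0 255; 0.004 0.0001 0 0 0 0 255; 0.004 0.0001 0 0 0 0 255"
}}

```text
time_s: 13.97
eef_pos: [0.5789, -0.0732, 0.2052]
ee_rot: [[-0.109, 0.992, 0.066], [0.85, 0.127, -0.511], [-0.516, 0.001, -0.857]]
force: [-0.3, -3.2, 5.9]
grip_width: 0.0064
```

```bash
python3 -c "
from h import *
t2()"
```

```text
t 13.97 tip [163.    0.6  -6.6] z@node -6.1 yaw 0.07 pit 0.19 F [-5.7  0.7  3.5] tau [0.04 0.39 0.18] w 0.0064
```

Emit:
{"fn": "arm_command", "kwargs": {
  "rows": "0.004 0 -0.0003 0 0.05 0 255; 0.004 0 -0.0003 0 0.05 0 255; 0.004 0 -0.0002 0 0.05 0 255; 0.004 0 -0.0002 0 0 0 255; 0.004 0 -0.0002 0 0 0 255"
}}

```text
time_s: 14.38
eef_pos: [0.5757, -0.0521, 0.1935]
ee_rot: [[-0.11, 0.992, 0.065], [0.853, 0.127, -0.506], [-0.511, -0.0, -0.86]]
force: [-0.3, -1.1, 0.4]
grip_width: 0.0063
```

```bash
python3 -c "
from h import *
t2()
im=r.read_camera('scene');cv2.imwrite('pics/z5.png',cv2.resize(im[140:270,250:470],None,fx=3.6,fy=3.6,interpolation=2))
"
```

```text
t 14.38 tip [187.3   1.2  -4.5] z@node -4.9 yaw 0.11 pit -0.15 F [-1.1  0.4 -0.2] tau [-0.07 -0.35 -0.13] w 0.0063
```

View pics/z5.png

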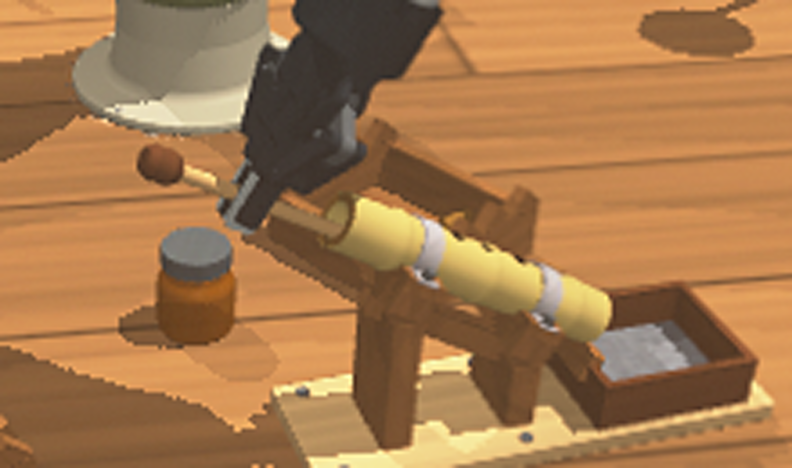

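Emit:
{"fn": "arm_command", "kwargs": {
  "rows": "0.004 0 0.0002 0 0 0 255; 0.004 0 0.0002 0 0 0 255; 0.004 0 0.0002 0 0 0 255; 0.004 0 0 0 0 0 255; 0.004 0 0 0 0 0 255; 0.003 0 0 0 0 0 255"
}}

```text
time_s: 14.93
eef_pos: [0.5732, -0.0284, 0.1794]
ee_rot: [[-0.112, 0.991, 0.066], [0.854, 0.13, -0.504], [-0.508, 0.0, -0.861]]
force: [-0.1, 1.1, 1.4]
grip_width: 0.0062
```

```bash
python3 -c "
from h import *
t2()
im=r.read_camera('scene');cv2.imwrite('pics/z6.png',cv2.resize(im[140:270,250:470],None,fx=3.6,fy=3.6,interpolation=2))
"
```

```text
t 14.93 tip [214.9   1.4  -4.2] z@node -5.1 yaw 0.24 pit -0.3 F [ 0.2 -0.   1.8] tau [-0.04 -0.46  0.01] w 0.0062
```

View pics/z6.png

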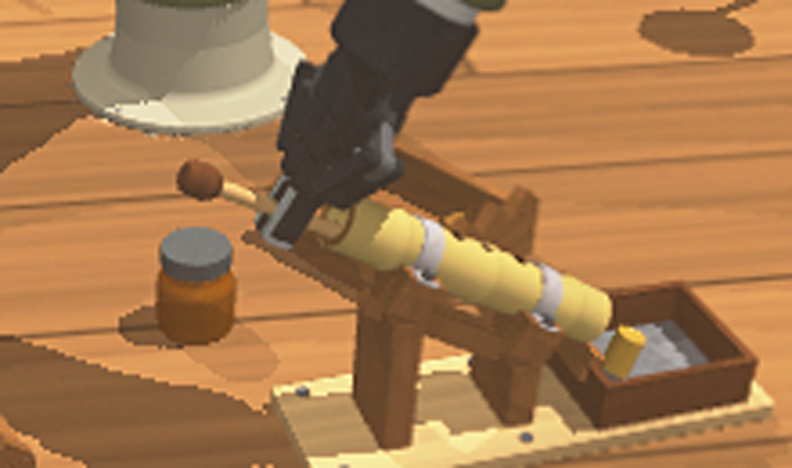

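Emit:
{"fn": "arm_command", "kwargs": {
  "rows": "-0.004 0 0 0 0 0.05 255; -0.006 0 0.0001 0 -0.05 0.05 255; -0.01 0 0.0001 0 -0.05 0.05 255; -0.012 0 0 0 0 0 255; -0.012 0 0 0 0 0 255"
}}

```text
time_s: 15.4
eef_pos: [0.578, -0.0655, 0.2012]
ee_rot: [[-0.115, 0.991, 0.066], [0.854, 0.133, -0.503], [-0.508, -0.001, -0.862]]
force: [-0.5, 1.3, -1.2]
grip_width: 0.0062
```

```bash
python3 -c "
from h import *
t2()
im=r.read_camera('scene');cv2.imwrite('pics/z7.png',cv2.resize(im[140:270,250:470],None,fx=3.6,fy=3.6,interpolation=2))
"
```

```text
t 15.4 tip [171.6   2.   -3.8] z@node -4.6 yaw 0.4 pit -0.34 F [ 1.8  0.3 -0.3] tau [-0.04 -0.79 -0.04] w 0.0062
```

View pics/z7.png

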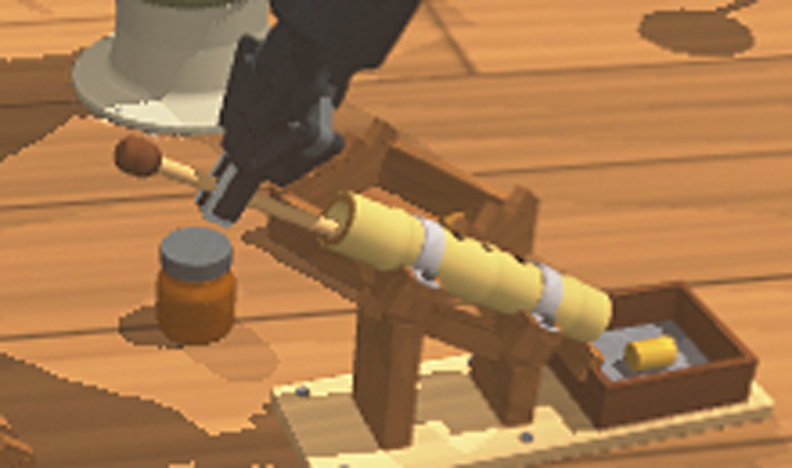

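```bash
python3 -c "
from h import *
p,T=tp2(.02,.0006,-.006);plan(p,T,255,n=11)"
```

```text
n 11 dist 0.1484 ang 0.33
-0.0135 -0.0001 0.0002 0.01 -0.02 0.02 255; -0.0135 -0.0001 0.0002 0.01 -0.02 0.02 255; -0.0135 -0.0001 0.0002 0.01 -0.02 0.02 255; -0.0135 -0.0001 0.0002 0.01 -0.02 0.02 255; -0.0135 -0.0001 0.0002 0.01 -0.02 0.02 255; -0.0135 -0.0001 0.0002 0.01 -0.02 0.02 255; -0.0135 -0.0000 0.0002 0.01 -0.02 0.02 255; -0.0135 -0.0000 0.0002 0.01 -0.02 0.02 255
-0.0135 -0.0000 0.0002 0.01 -0.02 0.02 255; -0.0135 -0.0000 0.0002 0.01 -0.02 0.02 255; -0.0135 -0.0000 0.0002 0.01 -0.02 0.02 255
```

Emit:
{"fn": "arm_command", "kwargs": {
  "rows": "-0.013 0 0.0002 0 0 0.05 255; -0.013 0 0.0002 0 0 0.05 255; -0.013 0 0.0002 0 0 0.05 255; -0.013 0 0.0002 0 0 0.05 255; -0.013 0 0.0002 0 0 0.05 255; -0.013 0 0.0002 0 0 0 255"
}}

```text
time_s: 15.95
eef_pos: [0.586, -0.1425, 0.2454]
ee_rot: [[-0.102, 0.993, 0.066], [0.855, 0.121, -0.505], [-0.509, 0.005, -0.861]]
force: [0.3, 0.7, 0.3]
grip_width: 0.0066
```

```bash
python3 -c "
from h import *
t2()
p,T=tp2(.02,.0006,-.006);plan(p,T,255,n=6)"
```

```text
t 15.95 tip [82.5  0.4 -4.7] z@node -4.9 yaw -0.34 pit -0.24 F [ 0.4 -0.4  0.6] tau [-0.09 -0.82 -0.11] w 0.0066
n 6 dist 0.0626 ang 0.43
-0.0104 0.0003 0.0002 0.02 -0.04 -0.06 255; -0.0104 0.0003 0.0002 0.02 -0.04 -0.06 255; -0.0104 0.0003 0.0002 0.02 -0.04 -0.06 255; -0.0104 0.0002 0.0002 0.02 -0.04 -0.06 255; -0.0104 0.0002 0.0002 0.02 -0.04 -0.06 255; -0.0104 0.0002 0.0002 0.02 -0.04 -0.06 255
```

Emit:
{"fn": "arm_command", "kwargs": {
  "rows": "-0.011 0.0002 0.0002 0 0 -0.05 255; -0.012 0.0002 0.0002 0 0 -0.05 255; -0.013 0.0002 0.0002 0 0 -0.05 255; -0.014 0.0002 0 0 0 -0.05 255; -0.016 0 0 0 0 0 255; -0.018 0 0 0 0 0 255; -0.02 0 0 0 0 0 255; -0.018 0 0 0 0 0 255"
}}

```text
time_s: 16.62
eef_pos: [0.5952, -0.2591, 0.3134]
ee_rot: [[-0.098, 0.993, 0.062], [0.854, 0.115, -0.507], [-0.511, 0.003, -0.86]]
force: [-0.2, -0.7, -0.2]
grip_width: 0.0062
```

```bash
python3 -c "
from h import *
t2();show()
im=r.read_camera('scene');cv2.imwrite('pics/z8.png',im)
cv2.imwrite('pics/z8b.png',cv2.resize(im[120:230,200:340],None,fx=5.5,fy=5.5,interpolation=2))"
```

```text
t 16.62 tip [-52.6   4.7  -4.7] z@node -4.4 yaw -0.59 pit -0.14 F [-0.5  0.2 -0.5] tau [-0.02 -0.49  0.04] w 0.0062
t 16.62 p [ 0.5952 -0.2591  0.3134] yawx 96.51 z [ 0.062 -0.507 -0.86 ] F [-0.16 -0.7  -0.23] w 0.0062 q [ 0.17  0.39 -0.14  1.89  0.76  0.93 -0.33]
```

View pics/z8b.png

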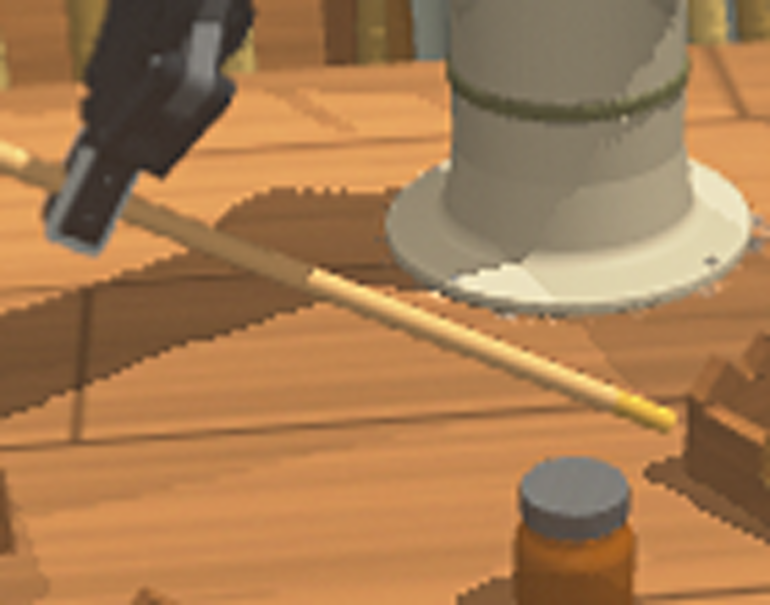

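```bash
python3 -c "
from h import *
rodfit([(12,156),(140,210),(220,242),(310,278),(400,313),(480,344),(560,376),(672,419)],5.5,200,120)"
```

```text
tool pts mm [[-26.2, 0.0, -22.1], [23.2, 0.0, -21.1], [54.9, 0.0, -21.1], [91.9, 0.0, -21.1], [129.9, 0.0, -21.5], [164.9, 0.0, -21.9], [201.4, 0.0, -22.0], [254.2, 0.0, -22.8]]
a deg -0.21 tz at grip mm -21.3
tool x 50 flute [-257.3    7.2   -5.7]
tool x 150 flute [-157.3    5.8   -6.9]
tool x 200 flute [-107.3    5.    -7.5]
tool x 225 flute [-82.3   4.6  -7.8]
tool x 250 flute [-57.3   4.3  -8. ]
```

```bash
python3 -c "
from h import *
y=np.radians(22);T=Rt([np.cos(y),np.sin(y),0],[0,0,-1])
plan([.4622,-.3193,.25],T,255,n=14)"
```

```text
n 14 dist 0.1584 ang 79.61
-0.0001 -0.0099 0.0055 1.45 1.87 5.17 255; -0.0012 -0.0097 0.0057 1.45 1.87 5.17 255; -0.0022 -0.0094 0.0059 1.45 1.87 5.17 255; -0.0033 -0.0090 0.0060 1.45 1.87 5.17 255; -0.0043 -0.0085 0.0061 1.45 1.87 5.17 255; -0.0052 -0.0079 0.0062 1.45 1.87 5.17 255; -0.0061 -0.0073 0.0062 1.45 1.87 5.17 255; -0.0069 -0.0065 0.0062 1.45 1.87 5.17 255
-0.0077 -0.0057 0.0061 1.45 1.87 5.17 255; -0.0083 -0.0048 0.0059 1.45 1.87 5.17 255; -0.0089 -0.0039 0.0058 1.45 1.87 5.17 255; -0.0094 -0.0029 0.0056 1.45 1.87 5.17 255; -0.0098 -0.0019 0.0053 1.45 1.87 5.17 255; -0.0101 -0.0009 0.0050 1.45 1.87 5.17 255
```

Emit:
{"fn": "arm_command", "kwargs": {
  "rows": "-0.008 -0.008 0 1.4 1.8 5 255; -0.006 -0.008 0.002 1.4 1.8 5 255; -0.004 -0.009 0.005 1.4 1.8 5 255; -0.0035 -0.009 0.006 1.4 1.8 5 255; -0.0043 -0.0085 0.006 1.4 1.8 5 255; -0.005 -0.008 0.006 1.4 1.8 5 255; -0.006 -0.007 0.006 1.4 1.8 5 255; -0.007 -0.0065 0.006 1.4 1.8 5 255"
}}

```text
time_s: 17.33
eef_pos: [0.5163, -0.3102, 0.2986]
ee_rot: [[0.604, 0.795, -0.063], [0.765, -0.599, -0.236], [-0.225, 0.095, -0.97]]
force: [0.4, 0.6, -1.1]
grip_width: 0.0062
```

```bash
python3 -c "
from h import *
show()
y=np.radians(22);T=Rt([np.cos(y),np.sin(y),0],[0,0,-1])
plan([.4622,-.3193,.2],T,255)"
```

```text
t 17.33 p [ 0.5163 -0.3102  0.2986] yawx 51.72 z [-0.063 -0.236 -0.97 ] F [ 0.38  0.64 -1.14] w 0.0062 q [ 0.36  0.37 -0.07  1.86  0.34  0.93 -0.57]
n 6 dist 0.1128 ang 33.41
-0.0029 -0.0078 0.0169 1.47 1.88 5.03 255; -0.0041 -0.0071 0.0169 1.47 1.88 5.03 255; -0.0053 -0.0062 0.0169 1.47 1.88 5.03 255; -0.0063 -0.0053 0.0169 1.47 1.88 5.03 255; -0.0073 -0.0043 0.0168 1.47 1.88 5.03 255; -0.0082 -0.0032 0.0166 1.47 1.88 5.03 255
```

Emit:
{"fn": "arm_command", "kwargs": {
  "rows": "-0.003 -0.0078 0.012 1.4 1.8 4.9 255; -0.004 -0.007 0.015 1.4 1.8 4.9 255; -0.005 -0.006 0.016 1.4 1.8 4.9 255; -0.006 -0.005 0.016 1.4 1.8 4.9 255; -0.007 -0.004 0.015 1.4 1.8 4.9 255; -0.006 -0.003 0.01 1.2 1.5 4 255; 0 0 0 0 0 0 255; 0 0 0 0 0 0 255"
}}

```text
time_s: 18.0
eef_pos: [0.4549, -0.3254, 0.2162]
ee_rot: [[0.933, 0.36, -0.004], [0.36, -0.933, -0.009], [-0.007, 0.007, -1.0]]
force: [1.4, -1.1, -0.4]
grip_width: 0.0062
```

```bash
python3 -c "
from h import *
show()
y=np.radians(22);T=Rt([np.cos(y),np.sin(y),0],[0,0,-1])
plan([.4622,-.3193,.1],T,255,n=5)
im=r.read_camera('scene');cv2.imwrite('pics/z9.png',im)
cv2.imwrite('pics/z9b.png',cv2.resize(im[140:250,150:290],None,fx=5.5,fy=5.5,interpolation=2))"
```

```text
t 18.0 p [ 0.4549 -0.3254  0.2162] yawx 21.11 z [-0.004 -0.009 -1.   ] F [ 1.43 -1.11 -0.39] w 0.0062 q [ 0.54  0.42 -0.04  2.    0.04  0.72 -0.73]
n 5 dist 0.1166 ang 1.05
0.0020 -0.0008 0.0232 0.08 0.08 -0.18 255; 0.0019 -0.0007 0.0232 0.08 0.08 -0.18 255; 0.0019 -0.0007 0.0232 0.08 0.08 -0.18 255; 0.0019 -0.0007 0.0232 0.08 0.08 -0.18 255; 0.0018 -0.0006 0.0232 0.08 0.08 -0.18 255
```

View pics/z9b.png

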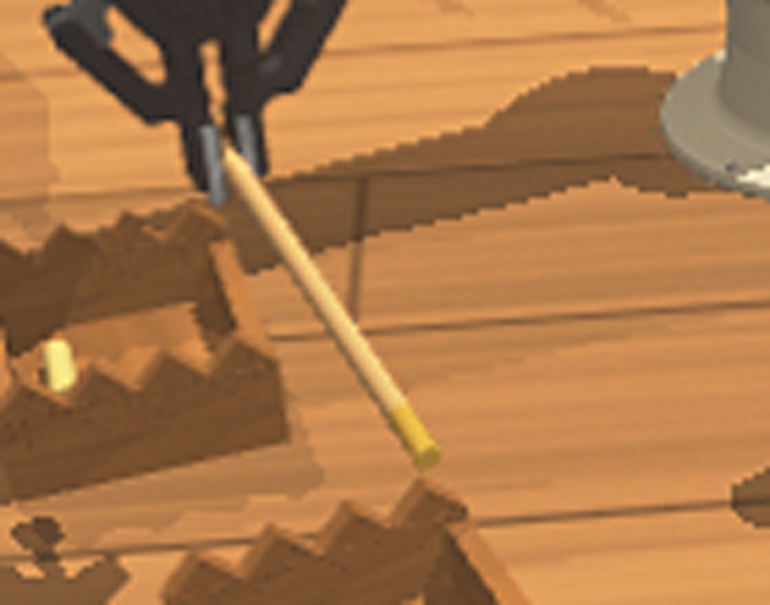

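```bash
python3 -c "
from h import *
o=r.get_obs()
for x in (.03,.25,.252):
  q=proj('scene',o['eef_pos']+o['ee_rot']@np.array([x,0,-.0215]))[0];print(x,((q-[150,140]+.5)*5.5-.5).round(1))"
```

```text
0.03 [244.  181.3]
0.25 [427.6 453.1]
0.252 [429.6 456.1]
```

Emit:
{"fn": "arm_command", "kwargs": {
  "rows": "0.002 -0.001 0.022 0 0 -0.2 255; 0.002 -0.0008 0.023 0 0 -0.2 255; 0.002 -0.0008 0.023 0 0 -0.2 255; 0.002 -0.0007 0.023 0.1 0 -0.2 255; 0 0 0.015 0.1 0 -0.1 255; 0 0 0.008 0 0 0 255; 0 0 0 0 0 0 255"
}}

```text
time_s: 18.63
eef_pos: [0.4709, -0.3202, 0.1054]
ee_rot: [[0.918, 0.397, 0.007], [0.397, -0.918, -0.016], [-0.0, 0.018, -1.0]]
force: [-0.4, 0.0, 0.0]
grip_width: 0.006
```

```bash
python3 -c "
from h import *
show()
y=np.radians(22);T=Rt([np.cos(y),np.sin(y),0],[0,0,-1])
plan([.4622,-.3193,.05],T,255,n=4)"
```

```text
t 18.63 p [ 0.4709 -0.3202  0.1054] yawx 23.4 z [ 0.007 -0.016 -1.   ] F [-0.36  0.02  0.04] w 0.006 q [ 0.52  0.58 -0.04  2.07  0.07  0.47 -0.74]
n 4 dist 0.0561 ang 1.74
-0.0019 -0.0013 0.0138 0.26 0.00 0.35 255; -0.0019 -0.0012 0.0138 0.26 0.00 0.35 255; -0.0019 -0.0012 0.0138 0.26 0.00 0.35 255; -0.0019 -0.0011 0.0139 0.26 0.00 0.35 255
```

Emit:
{"fn": "arm_command", "kwargs": {
  "rows": "-0.002 -0.001 0.008 0.2 0 0.3 255; -0.002 -0.001 0.008 0.2 0 0.3 255; -0.002 -0.001 0.008 0.2 0 0.3 255; -0.001 -0.0005 0.008 0.2 0 0.2 255; 0 0 0 0 0 0 255; 0 0 0 0 0 0 255"
}}

```text
time_s: 19.13
eef_pos: [0.4652, -0.3206, 0.0738]
ee_rot: [[0.925, 0.381, 0.005], [0.381, -0.925, -0.006], [0.003, 0.007, -1.0]]
force: [0.4, -0.2, -0.2]
grip_width: 0.006
```

```bash
python3 -c "
from h import *
show()
y=np.radians(22);T=Rt([np.cos(y),np.sin(y),0],[0,0,-1])
plan([.4622,-.3193,.045],T,255,n=4)"
```

```text
t 19.13 p [ 0.4652 -0.3206  0.0738] yawx 22.4 z [ 0.005 -0.006 -1.   ] F [ 0.37 -0.21 -0.21] w 0.006 q [ 0.53  0.63 -0.04  2.09  0.07  0.41 -0.74]
n 4 dist 0.029 ang 0.59
-0.0006 -0.0006 0.0072 0.10 -0.04 0.10 255; -0.0006 -0.0006 0.0072 0.10 -0.04 0.10 255; -0.0006 -0.0006 0.0072 0.10 -0.04 0.10 255; -0.0006 -0.0006 0.0072 0.10 -0.04 0.10 255
```

Emit:
{"fn": "arm_command", "kwargs": {
  "rows": "-0.0006 -0.0006 0.007 0.1 0 0.1 255; -0.0006 -0.0006 0.007 0.1 0 0.1 255; -0.0006 -0.0006 0.006 0.1 0 0.1 255; 0 0 0.004 0 0 0 255; 0 0 0 0 0 0 255; 0 0 0 0 0 0 255"
}}

```text
time_s: 19.63
eef_pos: [0.4628, -0.3201, 0.0476]
ee_rot: [[0.927, 0.375, 0.004], [0.375, -0.927, -0.001], [0.003, 0.002, -1.0]]
force: [0.5, -0.2, -0.2]
grip_width: 0.0064
```

```bash
python3 -c "
from h import *
show()
im=r.read_camera('scene')
cv2.imwrite('pics/z10.png',cv2.resize(im[180:310,150:280],None,fx=5,fy=5,interpolation=2))"
```

```text
t 19.63 p [ 0.4628 -0.3201  0.0476] yawx 22.03 z [ 0.004 -0.001 -1.   ] F [ 0.45 -0.24 -0.25] w 0.0064 q [ 0.53  0.67 -0.04  2.11  0.07  0.36 -0.75]
```

View pics/z10.png

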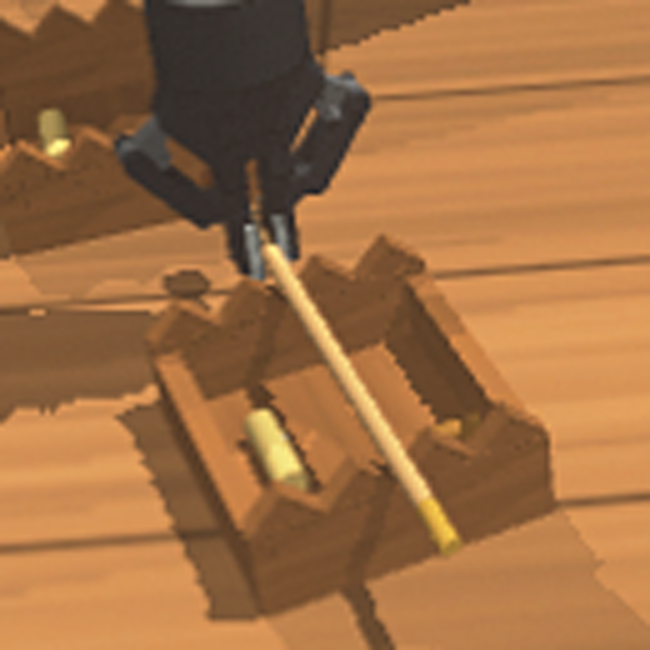

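Rod hangs over the middle notches (tip at crop 448,545). Lower the remaining ~11 mm slowly.

Emit:
{"fn": "arm_command", "kwargs": {
  "rows": "0 -0.0004 0.004 0 -0.1 0 255; 0 -0.0003 0.003 0 -0.1 0 255; 0 0 0.002 0 0 0 255; 0 0 0 0 0 0 255"
}}

```text
time_s: 20.02
eef_pos: [0.4631, -0.3194, 0.0385]
ee_rot: [[0.927, 0.375, 0.001], [0.375, -0.927, -0.003], [0.0, 0.003, -1.0]]
force: [-1.4, 0.7, 2.2]
grip_width: 0.0064
```

```bash
python3 -c "
from h import *
show()"
```

```text
t 20.02 p [ 0.4631 -0.3194  0.0385] yawx 22.05 z [ 0.001 -0.003 -1.   ] F [-1.38  0.73  2.19] w 0.0064 q [ 0.52  0.69 -0.03  2.11  0.07  0.34 -0.75]
```

Emit:
{"fn": "arm_command", "kwargs": {
  "rows": "0 0 0.0005 0 0 0 200; 0 0 0 0 0 0 160; 0 0 0 0 0 0 120; 0 0 0 0 0 0 120; 0 0 0 0 0 0 120; 0 0 0 0 0 0 120"
}}

```text
time_s: 20.52
eef_pos: [0.4636, -0.3196, 0.0382]
ee_rot: [[0.927, 0.376, 0.002], [0.376, -0.927, -0.003], [0.001, 0.004, -1.0]]
force: [0.2, -0.2, 0.5]
grip_width: 0.0455
```

```bash
python3 -c "
from h import *
show()
im=r.read_camera('scene')
cv2.imwrite('pics/z11.png',cv2.resize(im[180:310,150:280],None,fx=5,fy=5,interpolation=2))"
```

```text
t 20.52 p [ 0.4636 -0.3196  0.0382] yawx 22.06 z [ 0.002 -0.003 -1.   ] F [ 0.2  -0.21  0.5 ] w 0.0455 q [ 0.52  0.69 -0.03  2.11  0.07  0.34 -0.75]
```

View pics/z11.png

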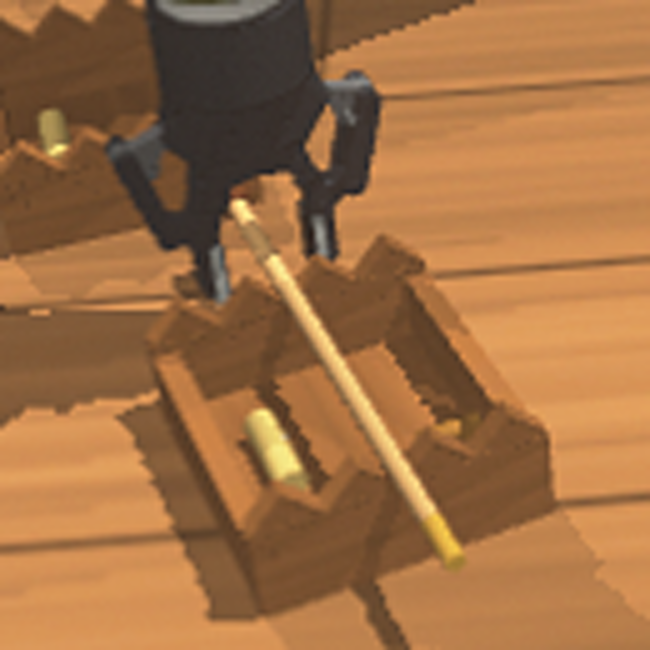

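Rod back exactly as at the start (tip at crop 455,560), released. Raise straight up.

Emit:
{"fn": "arm_command", "kwargs": {
  "rows": "0 0 -0.01 0 0 0 120; 0 0 -0.02 0 0 0 120; 0 0 -0.03 0 0 0 120; 0 0 -0.035 0 0 0 120; 0 0 -0.035 0 0 0 120; 0 0 -0.02 0 0 0 120; 0 0 0 0 0 0 120; 0 0 0 0 0 0 120"
}}

```text
time_s: 21.23
eef_pos: [0.4622, -0.3186, 0.1989]
ee_rot: [[0.927, 0.375, 0.001], [0.375, -0.927, -0.002], [0.0, 0.003, -1.0]]
force: [-0.8, -0.4, -1.0]
grip_width: 0.0451
```

```bash
python3 -c "
from h import *
show()
cv2.imwrite('pics/z12.png',r.read_camera('scene'));cv2.imwrite('pics/t12.png',r.read_camera('top'))"
```

```text
t 21.23 p [ 0.4622 -0.3186  0.1989] yawx 22.05 z [ 0.001 -0.002 -1.   ] F [-0.84 -0.4  -1.01] w 0.0451 q [ 0.54  0.44 -0.05  2.01  0.04  0.69 -0.73]
```

View pics/z12.png

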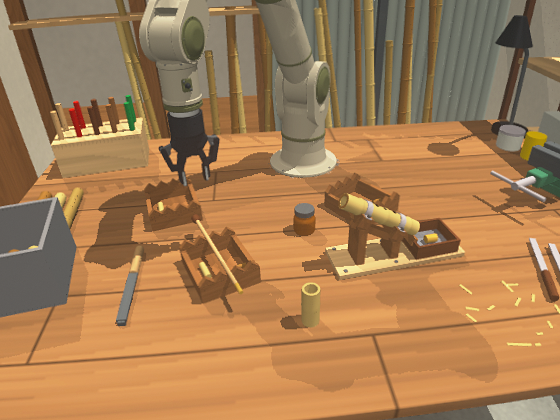

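View pics/t12.png

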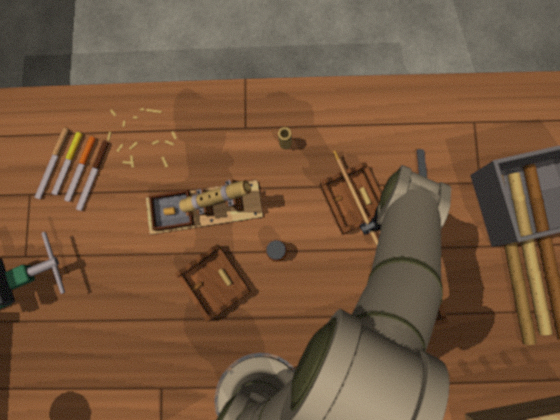

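The plug lies in the tray (top 170,211), the rod is seated across the middle notches (tip at 335,152, as at the start), and the jar, offcut and file haven't moved. I'm handing the job in.

```bash
python3 -c "
from workcell import r
print(r.close_job())"
```

```text
the job is handed in; nothing more can be done
None
```

The plug is out of the flute and lying on the felt in the tray, and the rod is back across the box in the middle notches. I handed the job in at about 21 s; no verdict is reported.

- **Node wall:** I felt for it with the rod's tip. Both side positions stopped about 36.5 mm down the bore at 5–6 N, but keeping the rod low slid past. So the wall fills the upper half.
- **Pushing the plug:** The rod met the plug at about 65 mm and pressed it out steadily to 215 mm. My force readings stayed below about 8 N.
- **Last pictures:** The plug lay inside the tray. The rod's tip was at the same pixels as at the start. The gripper was open and clear about 16 cm above the rod, and the jar, offcut and visible part of the file were where they began.

Three things disagreed with what I expected:
- **Low push force:** The axial force mostly read 1–7 N, lower than the 9–17 N given for the plug. The pictures showed no slip along the grip, and they later showed the plug dropping into the tray.
- **Rod shifted in the grip:** It tilted about 1.2° and moved about 2 mm across the fingers while feeling the lower side. I measured this from the pictures and corrected for it.
- **Grip width:** The gripper reported 6–7 mm on the 10 mm rod, which I did not explain.

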